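# Open the kettle-line globe valve to its back seat and ease it a quarter turn

## Task

Open the globe valve on the kettle line all the way: turn its handwheel anticlockwise, going up with the rising stem, until you feel the stem come up snug against its internal stop, without forcing it. Then ease it back about a quarter turn clockwise so that it cannot stick, and take your hand away; leave the trays, desserts and tub where they stand.

Things in the scene. Friction and masses are not known exactly. Their poses are not given: they have to be found in the camera images.
- valve: Grey cast-iron flanged globe valve in a steel pipe that bends down through the counter at both ends; fixed. Origin on the counter under its centre; z up along the stem, y along the pipe. Flanges 150 mm across at y = +-82 to 118 mm, up to 175 mm high; pipe ends at y = +-195. Bonnet flange 116 mm across, bolts up to 183 mm high; brass gland nut 38 mm across, up to 216 mm.
- stem: Steel stem, 20 mm thick; rises without turning, 15 mm per full turn of the wheel (quick-opening thread), and carries the wheel up with it. Origin on its axis in the middle plane of the wheel's rim and spokes (235 mm up when shut); z up. At the end of the opening travel a shoulder on it, hidden in the bonnet, comes up against an internal stop (back seat).
- hub (a point): Centre of the iron handwheel, same point as the stem's origin, turning with the wheel. The wheel is level, 180 mm across: rim a round bar 16 mm thick on an 82 mm radius, hub 40 mm across and 26 mm tall with a nut up to 24 mm above this point, three straight round spokes 13 mm thick, 120 degrees apart. Gaps between hub (radius 20) and rim (inner radius 74) are open, 50 mm free below the spokes.
- handwheel (a joint): Angle of the handwheel in rad: 0 = shut, grows as it opens (anticlockwise from above). Starts at 0.4 to 1.6 and stays where it is left. Free turning takes about 0.25 to 0.35 N m (5 to 8 N on a spoke 46 mm from the axis). The stop is felt somewhere between 9.05 and 9.5, different every time, and can only be felt.
- spoke (a point): Point in the middle of one spoke, 46 mm from the stem's axis; x outward along the spoke, z up; turns and rises with the wheel. Once the stop is met, the wheel stiffens by about 3 N m per rad (1.5 N more per mm here). Snug is 3 to 9 N more than free turning, pushed here (0.15 to 0.4 N m); 13 N more (0.6 N m) jams it.
- rim (a point): Point at the centre of the rim's bar, 82 mm from the stem's axis, half-way between that spoke and the next one anticlockwise; turns and rises with the wheel.
- tray_stack: Bystander: stack of nine beige canteen trays, 455 x 345 x 90 mm, on the counter to the left; origin under its centre.
- cup_a: Bystander: clear dessert cup with mousse, 74 mm across at the rim, 105 mm tall, on the tray stack; origin under its centre.
- cup_b: Bystander: a second such dessert cup on the tray stack; origin under its centre.
- cup_c: Bystander: a third such dessert cup, on the counter to the right of the valve; origin under its centre.
- tub: Bystander: white ice-cream tub, 200 x 150 x 85 mm, on the counter to the right; origin under its centre.

How it is judged (in metres and radians):
On the way:
1. the valve is opened until the stem's shoulder is snug against its back seat (contact force between stem and valve above 45 N), for 0.2 s.
At the end, for the whole second after the job is handed in: After being snug on its back seat (over 45 N between shoulder and seat, held 0.2 s), the wheel has been eased back about a quarter turn and rests between 7.2 and 8.3 rad, the stem off its back seat (value of joint handwheel between 7.2 and 8.3 rad and contact force between stem and valve below 1 N and not (velocity of joint handwheel above 0.05 rad/s) and velocity of joint handwheel above -0.05 rad/s); the robot touches nothing.
It fails at once if the stem is forced against its back seat (more than 250 N between shoulder and seat, about 0.6 N m beyond free turning) (contact force between stem and valve above 250 N).
It fails at once if a tray stack, dessert cup or tub is shifted by more than 30 mm or knocked over (distance of any of tray_stack, cup_a, cup_b, cup_c, tub from where it was at the start of the episode above 0.03 m or angle between any of cup_a, cup_b, cup_c's own z axis and vertical above 0.5 rad).
It also fails if it takes over 70 s, if anything falls off the work surface, if the arm or the gripper's body presses on something with over 40 N, if the wrist force passes 120 N, or if a joint passes its speed limit or range.

## Robot

A 6-joint arm with a two-finger parallel gripper is mounted at the origin on the work surface. World frame = base frame: x ahead of the robot, y to its left, z up, the work surface at z = 0. Lengths are in mm, angles in rad, forces in N, time in s.
With the tool pointing down it reaches from about 300 to 850 mm from the base axis. Payload 5.4 kg.
Tool frame: the origin (TCP) lies at the very end of the fingers, on their centre line; the grasp point (between the pads) lies 19 mm behind it; z points along the fingers, y is the direction in which the jaws open and shut (so a half turn about z gives the same grasp; the last joint's range is limited). The gripper opens to 85 mm and grips with 20 to 120 N. Pads are 22 mm wide; open, the fingers measure 114 mm over their backs; the gripper's body (76 mm by 85 mm) begins 54 mm behind the grasp point. The pads swing forward as they close: fully open they stand 13 mm farther back than shut.
Start: joints at [1.101, 0.158, 1.597, -0, 1.386, -0.21], TCP at [147.721, 555.684, 199.499] pointing down, gripper open.
Joint ranges: [-2.91, 2.91], [-0.94, 2.29], [0.18, 2.7], [-1.29, 4.43], [0.17, 2.64], [-3, 3]. Speed limits (rad/s): [2.57, 2.57, 3.14, 3.14, 3.14, 3.14].

## Interface

Orientations are given as a 3x3 rotation matrix whose columns are the frame's x, y, z axes.
In Python, from station import * gives the robot as it stands.
- The arm moves only by the tool arm_command, never from a script. Its argument "motion" is a list of rows, each an object with "translation": the shift along the world's x, y, z in mm, a list of three; "yaw": the turn about the world's z in rad; "grip": the closure, from 0 (fully open) to 1 (shut). A call has 1 to 20 rows; each row is the pose to reach, as a shift and turn from the pose commanded when the call began; what a row does not reach only later rows make up. A row lasts 1/8 s, in which the tool goes at most 62.5 mm and 10.7 degrees, less where a joint would pass 70% of its speed; a pose out of reach is approached as far as the arm can. A call with a gripper value outside its range is refused whole. The fingers move at their own pace and stop on an object; "grip_force" is the grip in N (left out, the last holds). Time passes only in rows, so rows that repeat a pose let the fingers close. It gives the time, the measured TCP pose, the force and the opening at its end, in the units of the state.
- get_state(): the state, without advancing time (a new reading comes with each control period).
- get_image(name): name is "side" or "top" or "wrist"; returns a dict with "frame" (420x560x3 uint8, blue, green, red), "fovy" (degrees; the focal length in pixels is half the picture's height over the tangent of half this angle, whatever the lens; pixels are square), "cx", "cy" (the principal point, pixels), "k1" (the pictures are not rectified: a ray, as slopes to the right and down, at radius r is drawn at 1 + k1 r^2 times it, then the intrinsics apply), "R" (3x3) and "t" (3): a world point X has camera coordinates R X + t. Camera axes: x right, y down, z forward; pixel columns grow to the right and rows downward; lengths in mm; the calibration is good to about 2 mm. A picture is of the moment at which its call begins. There is no depth.
- hand_in(): hands the job in, once; it reports no verdict.
Trained networks look in the newest picture that a camera, given by its name, has taken for a name from the list of things; names that differ only in an ending like _2 or _b are one class to them, and where a whole thing is asked for, a point or a joint stands for the part that bears it (a point fixed in the world has none). Each returns a list of dicts, best first, with "conf" (0 to 1); they miss things now and then, are a little off and sometimes report something else, mostly with a low value. They report only what shows in the picture. A call takes as long as a camera call.
- search_frame(camera, thing): "box" ([centre column, centre row, width, height] in pixels, round what is visible of it).
- outline_of(camera, thing): "pixels" (420x560 bool, what is visible of it) and "box" ([centre column, centre row, width, height] in pixels, round what is visible of it).
- spot_point(camera, thing): "uv" ([column, row] in pixels: a listed point, or the origin of a listed thing).
The state is a dict: "t": time; "joints": joint angles; "dq": joint speeds; "tau": joint torques, N m; "eef_pos": TCP position; "tool_rot": TCP orientation; "ft_force": force on the tool from outside, world axes, zero at the start; "ft_torque": the same for the moment, N m; "gripper_width": finger opening in mm.
Only numpy, scipy, OpenCV 4.12 (cv2) and the standard library are available. Lean on these libraries where they do the work, as an engineer would, in place of code of your own. Each camera call takes 0.05 s, during which the arm holds its last target.

## Working session

There is one attempt and no reset: what is moved stays moved. The work goes in short steps, Python scripts to look and compute and a tool call to move; the robot and the scene stay as the last step left them, time stands still between calls to the robot, and variables do not carry over. Pictures are saved under pics/ and viewed, and the job is handed in when it is done.

Besides the shell and the picture viewer there is one more tool, called after ">>>" as a command line: name --argument value ..., lists and objects as JSON in quotes. arm_command: Moves the arm, as the interface text tells. Its arguments: {"type":"object","properties":{"motion":{"type":"array"},"grip_force":{"type":"number"}},"required":["motion"]}

```bash
mkdir -p pics; ls; python3 - <<'E'
from station import *
import cv2
for n in ["side","top","wrist"]:
    d=get_image(n); cv2.imwrite(f"pics/a_{n}.png",d["frame"])
    print(n,{k:v for k,v in d.items() if k!="frame"})
    for th in ["hub","spoke","rim"]:
        print(th,[(round(r["conf"],2),r["uv"]) for r in spot_point(n,th)][:4])
print(get_state())
E
```

```text
pics
side {'fovy': 45.22068853696655, 'cx': 269.77005440283733, 'cy': 208.66709261649325, 'k1': -0.1626468972068089, 'R': array([[ 0.72583824, -0.6877856 , -0.01047957],
       [-0.44987409, -0.46312883, -0.76362621],
       [ 0.52035772,  0.5589836 , -0.64557353]]), 't': array([-330.96645733,  376.05267751, 1492.4685479 ])}
hub [(0.59, [308.9, 199.4])]
spoke [(0.56, [300.2, 196.4]), (0.52, [404.2, 297.0])]
rim [(0.88, [286.0, 197.0]), (0.21, [308.5, 253.2])]
top {'fovy': 45.898367465903085, 'cx': 275.9654600000763, 'cy': 213.30415963682577, 'k1': 0.024302983919681297, 'R': array([[ 0.02500376, -0.99949164,  0.01978086],
       [-0.98817058, -0.02770572, -0.15083531],
       [ 0.15130667, -0.01577541, -0.98836098]]), 't': array([  35.23242896,  539.55960957, 1429.13806818])}
hub [(0.81, [324.7, 190.8])]
spoke [(0.82, [310.9, 186.8]), (0.57, [94.1, 241.4])]
rim [(0.62, [302.5, 216.0])]
wrist {'fovy': 67.33096529285507, 'cx': 278.88599716825956, 'cy': 214.46583947051388, 'k1': -0.03095428389949173, 'R': array([[ 2.56835530e-01,  9.66455123e-01, -7.60351520e-05],
       [ 9.23369429e-01
[... 257 characters left out ...]
0,  1.39519254e-05,
        1.38617796e+00, -2.10092610e-01]), 'dq': array([ 0.00012361, -0.00043976,  0.00160448, -0.00029239,  0.00093679,
       -0.00088081]), 'tau': array([-2.81151079e-04, -3.95802283e+01, -3.31544065e+01, -2.71652461e-04,
        9.61609258e-04, -1.07477589e-06]), 'eef_pos': array([147.71165738, 555.6932489 , 199.49615879]), 'tool_rot': array([[-9.66443370e-01,  2.56879763e-01, -8.09748316e-06],
       [ 2.56879763e-01,  9.66443370e-01,  1.43445419e-05],
       [ 1.15105814e-05,  1.17831079e-05, -1.00000000e+00]]), 'ft_force': array([-0.14765051,  0.34287586, -0.22725474]), 'ft_torque': array([ 0.00593164, -0.02882016,  0.03384551]), 'gripper_width': 85.37239514480565}
```

View pics/a_top.png

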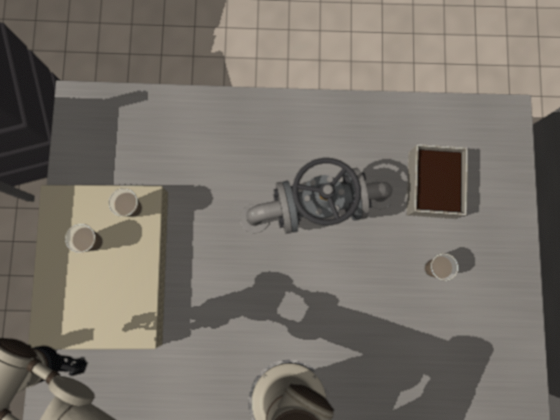

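View pics/a_side.png

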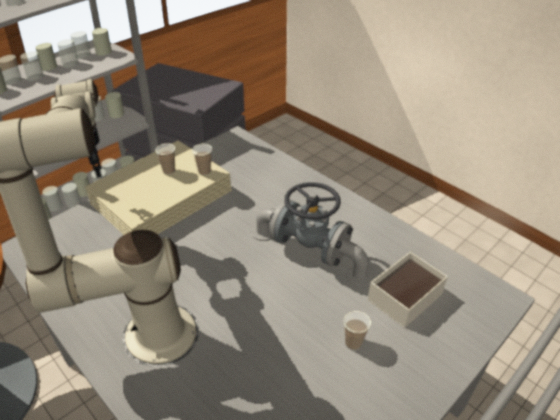

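```bash
cat > h.py <<'E'
import numpy as np, cv2
from scipy.optimize import least_squares
from station import *
def K(d):
    f=d["frame"].shape[0]/2/np.tan(np.radians(d["fovy"]/2)); return f
def proj(d,X):
    X=np.atleast_2d(X); c=X@d["R"].T+d["t"]; s=c[:,:2]/c[:,2:]; r2=(s**2).sum(1,keepdims=True)
    return s*(1+d["k1"]*r2)*K(d)+[d["cx"],d["cy"]]
def tri(obs):
    fun=lambda X: np.concatenate([(proj(d,X)[0]-uv) for d,uv in obs])
    s=least_squares(fun,[600,-50,250]); return s.x,s.fun
def wheel(c,th,r=82,n=120):
    a=np.linspace(0,2*np.pi,n); return np.c_[c[0]+r*np.cos(a),c[1]+r*np.sin(a),np.full(n,c[2])]
E
python3 - <<'E'
from h import *
D={n:get_image(n) for n in ["side","top"]}
uv={n:spot_point(n,"hub")[0]["uv"] for n in D}
X,r=tri([(D[n],uv[n]) for n in D]); print(X,r,uv)
for th in ["valve","tray_stack","cup_a","cup_c","tub"]:
    print(th,[(round(q["conf"],2),q["uv"]) for q in spot_point("top",th)])
for n in D:
    u=proj(D[n],X)[0]; s=6
    im=D[n]["frame"]; 
    x0,y0=int(u[0])-60,int(u[1])-50
    z=cv2.resize(im[y0:y0+100,x0:x0+120],None,fx=s,fy=s,interpolation=cv2.INTER_CUBIC)
    for p in proj(D[n],wheel(X,0)):
        cv2.circle(z,tuple(int(v) for v in ((p-[x0,y0]+.5)*s)),1,(0,255,0),-1)
    for k in range(0,360,30):
        a=np.radians(k);p=proj(D[n],X+46*np.array([np.cos(a),np.sin(a),0]))[0]
        q=tuple(int(v) for v in ((p-[x0,y0]+.5)*s)); cv2.circle(z,q,2,(0,0,255),-1); cv2.putText(z,str(k),q,0,.45,(0,255,255),1)
    cv2.imwrite(f"pics/b_{n}.png",z)
E
```

```text
[570.07352271 -78.14303035 239.34651677] [-0.0935446   0.02308635  0.04927616 -0.06094211] {'side': [312.3, 200.1], 'top': [327.2, 191.0]}
valve [(0.57, [314.4, 206.1])]
tray_stack [(0.69, [108.9, 262.8])]
cup_a [(0.81, [137.3, 210.2]), (0.69, [431.7, 266.1]), (0.6, [95.8, 238.5])]
cup_c [(0.81, [137.3, 210.2]), (0.69, [431.7, 266.1]), (0.6, [95.8, 238.5])]
tub [(0.96, [433.1, 185.7]), (0.54, [306.5, 183.9])]
```

```bash
sleep 0
```

```text
(no output)
```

View pics/b_top.png

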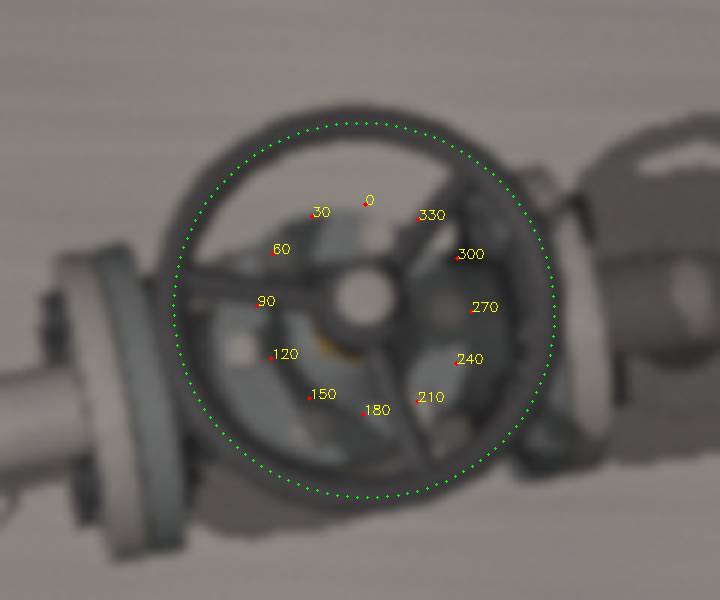

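View pics/b_side.png

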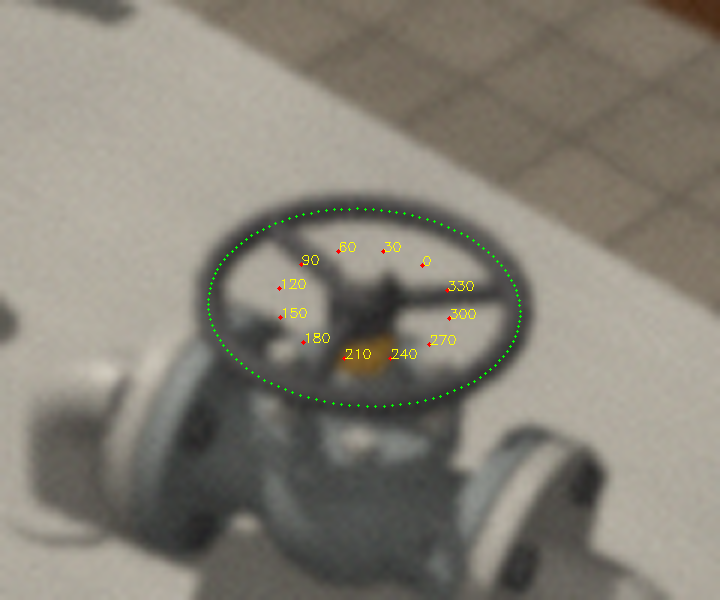

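```bash
cat >> h.py <<'E'
def torus():
    a=np.linspace(0,2*np.pi,180)[:,None]; b=np.linspace(0,2*np.pi,24)[None]
    return np.stack([(82+8*np.cos(b))*np.cos(a),(82+8*np.cos(b))*np.sin(a),8*np.sin(b)+0*a],-1).reshape(-1,3)
T=torus()
def hullpts(p):
    h=cv2.convexHull(p.astype(np.float32))[:,0]; h=np.r_[h,h[:1]]
    L=np.r_[0,np.cumsum(np.linalg.norm(np.diff(h,axis=0),axis=1))]; s=np.linspace(0,L[-1],200)[:-1]
    return np.c_[np.interp(s,L,h[:,0]),np.interp(s,L,h[:,1])]
def fitwheel(names=("side","top"),X0=(570,-78,240),n=1):
    obs=[]
    for nm in names:
      for _ in range(n):
        d=get_image(nm); o=outline_of(nm,"hub")
        if not o: print("none",nm); continue
        m=o[0]["pixels"].astype(np.uint8)
        c=max(cv2.findContours(m,0,1)[0],key=cv2.contourArea)
        h=hullpts(c[:,0].astype(float)); obs.append((d,cv2.fitEllipse(h.astype(np.float32)),m))
    def fun(X):
        r=[]
        for d,e,_ in obs:
            g=cv2.fitEllipse(hullpts(proj(d,T+X)).astype(np.float32)); r+=[g[0][0]-e[0][0],g[0][1]-e[0][1]]
        return np.array(r)
    s=least_squares(fun,X0,diff_step=1e-3); return s.x,s.fun,obs
E
python3 - <<'E'
from h import *
X,r,obs=fitwheel(n=3); print(X,r.round(2))
for d,e,m in obs: print(e, cv2.fitEllipse(hullpts(proj(d,T+X)).astype(np.float32)))
for i in (0,3):
    d,e,m=obs[i]; s=6; u=proj(d,X)[0]; x0,y0=int(u[0])-60,int(u[1])-50
    z=cv2.resize(d["frame"][y0:y0+100,x0:x0+120],None,fx=s,fy=s,interpolation=cv2.INTER_CUBIC)
    for P,c in ((wheel(X,0),(0,255,0)),):
        for p in proj(d,P): cv2.circle(z,tuple(int(v) for v in ((p-[x0,y0]+.5)*s)),1,c,-1)
    for p in hullpts(proj(d,T+X)): cv2.circle(z,tuple(int(v) for v in ((p-[x0,y0]+.5)*s)),1,(0,0,255),-1)
    for k in range(0,360,10):
        a=np.radians(k);p=proj(d,X+55*np.array([np.cos(a),np.sin(a),0]))[0]
        q=tuple(int(v) for v in ((p-[x0,y0]+.5)*s)); cv2.circle(z,q,2,(0,0,255),-1)
        if k%30==0: cv2.putText(z,str(k),q,0,.45,(0,255,255),1)
    cv2.imwrite(f"pics/c_{i}.png",z)
E
```

```text
[570.00107459 -76.37778902 240.21512163] [-0.31  0.14 -0.15 -0.01 -0.24  0.04  0.27  0.04  0.01 -0.21  0.09 -0.28]
((312.1334533691406, 200.26780700683594), (37.305580139160156, 56.630584716796875), 92.03697967529297) ((311.8227233886719, 200.40965270996094), (37.873966217041016, 57.124210357666016), 93.11112976074219)
((311.9725646972656, 200.4223175048828), (37.730594635009766, 56.465030670166016), 94.0997314453125) ((311.8227233886719, 200.40965270996094), (37.873966217041016, 57.124210357666016), 93.11112976074219)
((312.0594177246094, 200.3678741455078), (36.62714385986328, 55.89152526855469), 95.21421813964844) ((311.8227233886719, 200.40965270996094), (37.873966217041016, 57.124210357666016), 93.11112976074219)
((326.3414611816406, 191.152587890625), (67.27908325195312, 68.8887710571289), 98.74927520751953) ((326.6123352050781, 191.18917846679688), (68.40465545654297, 69.99650573730469), 113.54739379882812)
((326.6031494140625, 191.40057373046875), (66.9692611694336, 69.47042846679688), 87.17672729492188) ((326.6123352050781, 191.18917846679688), (68.40465545654297, 69.99650573730469), 113.54739379882812)
((326.52545166015625, 191.46775817871094), (68.872802734375, 70.80718231201172), 110.66387176513672) ((326.6123352050781, 191.18917846679688), (68.40465545654297, 69.99650573730469), 113.54739379882812)
```

```bash
sleep 0
```

```text
(no output)
```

View pics/c_3.png

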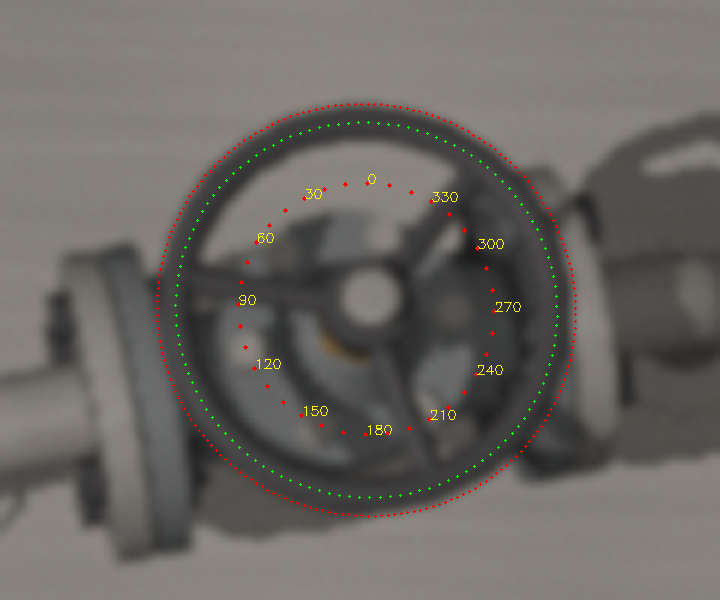

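View pics/c_0.png

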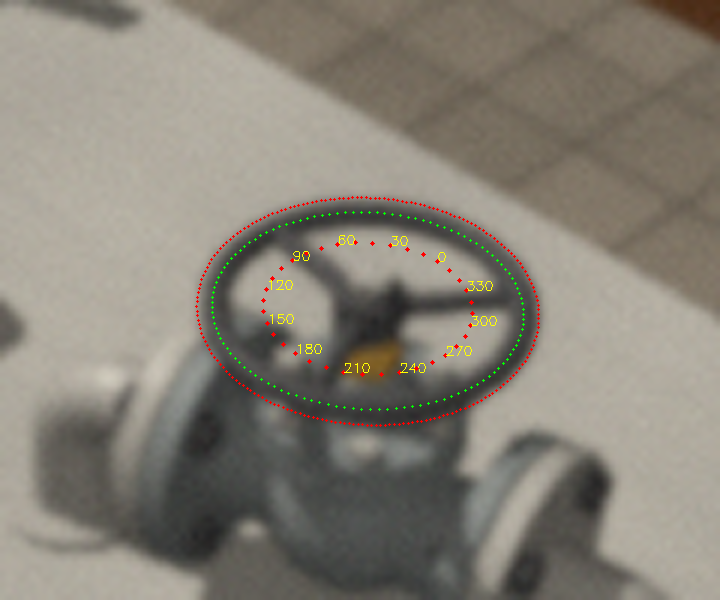

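>>> arm_command --motion '[{"translation":[0,0,60],"yaw":0,"grip":1},{"translation":[0,0,120],"yaw":0,"grip":1},{"translation":[25,-40,150],"yaw":0,"grip":1},{"translation":[53,-85,150],"yaw":0,"grip":1},{"translation":[80,-128,150],"yaw":0,"grip":1},{"translation":[106,-170,150],"yaw":0,"grip":1},{"translation":[132,-213,150],"yaw":0,"grip":1},{"translation":[160,-255,150],"yaw":0,"grip":1},{"translation":[185,-298,150],"yaw":0,"grip":1},{"translation":[211,-340,150],"yaw":0,"grip":1},{"translation":[238,-383,150],"yaw":0,"grip":1},{"translation":[264,-425,150],"yaw":0,"grip":1},{"translation":[291,-468,150],"yaw":0,"grip":1},{"translation":[317,-510,150],"yaw":0,"grip":1},{"translation":[343,-553,150],"yaw":0,"grip":1},{"translation":[370,-595,150],"yaw":0,"grip":1},{"translation":[396,-638,150],"yaw":0,"grip":1},{"translation":[422,-679,150],"yaw":0,"grip":1},{"translation":[422,-679,150],"yaw":0,"grip":1},{"translation":[422,-679,150],"yaw":0,"grip":1}]' --grip_force 60

```text
t: 4.15
eef_pos: [569.5, -122.8, 349.5]
tool_rot: [[-0.966, 0.257, -0.0], [0.257, 0.966, 0.001], [0.001, 0.0, -1.0]]
ft_force: [0.8, 0.5, 0.2]
gripper_width: -0.1
```

```bash
python3 - <<'E'
from h import *
d=get_image("wrist"); print(spot_point("wrist","hub"),get_state()["joints"])
X=np.array([570,-77,239.])
im=d["frame"].copy()
for p in proj(d,wheel(X,0)): cv2.circle(im,tuple(int(v) for v in p),1,(0,255,0),-1)
for k in (83,203,323):
    for r in range(20,80,6):
        a=np.radians(k);p=proj(d,X+r*np.array([np.cos(a),np.sin(a),0]))[0]; cv2.circle(im,tuple(int(v) for v in p),1,(0,0,255),-1)
cv2.imwrite("pics/d_w.png",im)
E
```

```text
[{'uv': [329.7, 189.3], 'conf': 0.86}] [-4.18904832e-01  1.25949166e-01  1.34052399e+00  1.95189279e-04
  1.67448776e+00 -1.73109029e+00]
```

View pics/d_w.png

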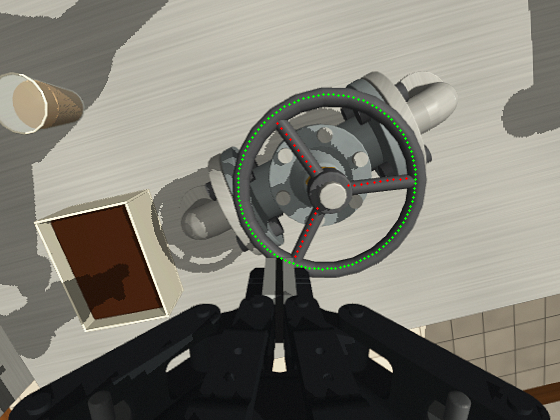

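>>> arm_command --motion '[{"translation":[0,0,-30],"yaw":0,"grip":1},{"translation":[0,0,-60],"yaw":0,"grip":1},{"translation":[0,0,-75],"yaw":0,"grip":1},{"translation":[0,0,-90],"yaw":0,"grip":1},{"translation":[0,0,-100],"yaw":0,"grip":1},{"translation":[0,0,-110],"yaw":0,"grip":1},{"translation":[0,0,-120],"yaw":0,"grip":1},{"translation":[0,0,-128],"yaw":0,"grip":1},{"translation":[0,0,-128],"yaw":0,"grip":1}]'

```text
t: 5.38
eef_pos: [569.3, -123.2, 220.6]
tool_rot: [[-0.966, 0.257, -0.001], [0.257, 0.966, 0.001], [0.001, 0.0, -1.0]]
ft_force: [-0.4, 0.5, 1.2]
gripper_width: 0.2
```

```bash
python3 - <<'E'
from h import *
d=get_image("wrist"); cv2.imwrite("pics/e_w.png",d["frame"])
d=get_image("side"); cv2.imwrite("pics/e_s.png",cv2.resize(d["frame"][120:290,220:420],None,fx=4,fy=3.5))
s=get_state();print(s["ft_force"],s["ft_torque"])
E
```

```text
[0.16490429 0.15896806 0.47560694] [ 0.0015617   0.0019675  -0.04398688]
```

View pics/e_w.png

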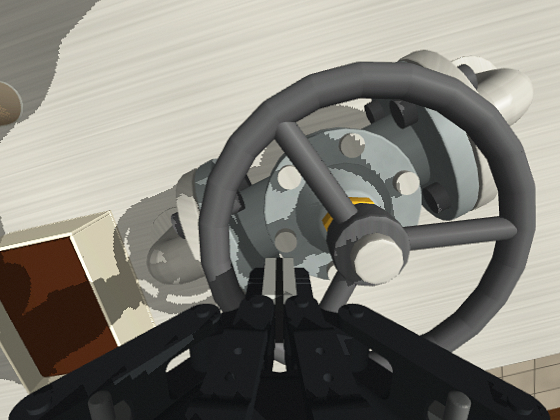

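View pics/e_s.png

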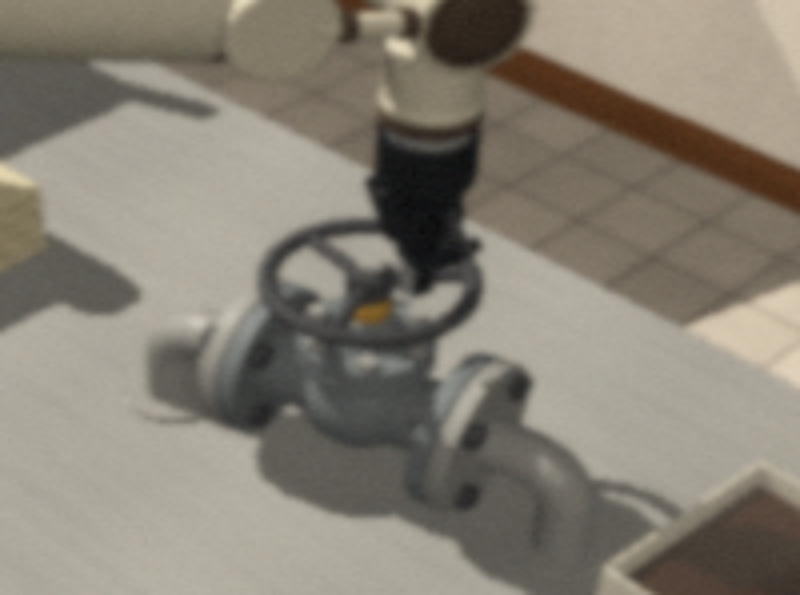

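```bash
cat > gen.py <<'E'
import numpy as np, json,sys
def gen(psis,p0,c=(570,-77),r=46,zf=lambda p:221.5+max(0,p-300)*15/360,hold=0,dec=0):
    out=[]
    for p in psis:
        a=np.radians(p); P=np.array([c[0]+r*np.cos(a),c[1]+r*np.sin(a),zf(p)])-p0
        out.append({"translation":[float(round(v,dec)) for v in P],"yaw":0,"grip":1})
    out+= [out[-1]]*hold
    print(json.dumps(out)); print("end", (np.array(out[-1]["translation"])+p0).tolist())
    return np.array(out[-1]["translation"])+p0
E
python3 -c "
from gen import *
p=np.array([569.7,-123.3,221.5])
p=gen(range(278,278+8*20,8),p)
p=gen(range(438,438+8*20,8),p)
p=gen(range(598,711,8),p,hold=2)
"
```

```text
[{"translation": [7.0, 1.0, 0.0], "yaw": 0, "grip": 1}, {"translation": [13.0, 2.0, 0.0], "yaw": 0, "grip": 1}, {"translation": [19.0, 4.0, 0.0], "yaw": 0, "grip": 1}, {"translation": [25.0, 7.0, 0.0], "yaw": 0, "grip": 1}, {"translation": [30.0, 11.0, 0.0], "yaw": 0, "grip": 1}, {"translation": [34.0, 16.0, 1.0], "yaw": 0, "grip": 1}, {"translation": [38.0, 21.0, 1.0], "yaw": 0, "grip": 1}, {"translation": [42.0, 26.0, 1.0], "yaw": 0, "grip": 1}, {"translation": [44.0, 32.0, 2.0], "yaw": 0, "grip": 1}, {"translation": [46.0, 38.0, 2.0], "yaw": 0, "grip": 1}, {"translation": [46.0, 45.0, 2.0], "yaw": 0, "grip": 1}, {"translation": [46.0, 51.0, 3.0], "yaw": 0, "grip": 1}, {"translation": [45.0, 57.0, 3.0], "yaw": 0, "grip": 1}, {"translation": [43.0, 64.0, 3.0], "yaw": 0, "grip": 1}, {"translation": [40.0, 69.0, 4.0], "yaw": 0, "grip": 1}, {"translation": [37.0, 75.0, 4.0], "yaw": 0, "grip": 1}, {"translation": [32.0, 79.0, 4.0], "yaw": 0, "grip": 1}, {"translation": [27.0, 84.0, 5.0], "yaw": 0, "grip": 1}, {"translation": [22.0, 87.0, 5.0], "yaw": 0, "grip": 1}, {"translation": [16.0
[... 1553 characters left out ...]
ation": [36.0, -10.0, 2.0], "yaw": 0, "grip": 1}, {"translation": [42.0, -9.0, 2.0], "yaw": 0, "grip": 1}, {"translation": [48.0, -7.0, 3.0], "yaw": 0, "grip": 1}, {"translation": [54.0, -4.0, 3.0], "yaw": 0, "grip": 1}, {"translation": [59.0, 0.0, 3.0], "yaw": 0, "grip": 1}, {"translation": [63.0, 5.0, 4.0], "yaw": 0, "grip": 1}, {"translation": [67.0, 10.0, 4.0], "yaw": 0, "grip": 1}, {"translation": [71.0, 15.0, 4.0], "yaw": 0, "grip": 1}, {"translation": [73.0, 21.0, 5.0], "yaw": 0, "grip": 1}, {"translation": [75.0, 27.0, 5.0], "yaw": 0, "grip": 1}, {"translation": [75.0, 27.0, 5.0], "yaw": 0, "grip": 1}, {"translation": [75.0, 27.0, 5.0], "yaw": 0, "grip": 1}]
end [615.7, -85.3, 238.5]
```

>>> arm_command --motion '[{"translation":[7,1,0],"yaw":0,"grip":1},{"translation":[13,2,0],"yaw":0,"grip":1},{"translation":[19,4,0],"yaw":0,"grip":1},{"translation":[25,7,0],"yaw":0,"grip":1},{"translation":[30,11,0],"yaw":0,"grip":1},{"translation":[34,16,1],"yaw":0,"grip":1},{"translation":[38,21,1],"yaw":0,"grip":1},{"translation":[42,26,1],"yaw":0,"grip":1},{"translation":[44,32,2],"yaw":0,"grip":1}]'

```text
t: 6.6
eef_pos: [613.8, -90.9, 223.4]
tool_rot: [[-0.966, 0.257, -0.0], [0.257, 0.966, 0.0], [0.0, 0.0, -1.0]]
ft_force: [0.1, -0.4, 0.3]
gripper_width: -0.2
```

```bash
python3 - <<'E'
from h import *
d=get_image("wrist"); cv2.imwrite("pics/f_w.png",d["frame"])
s=get_state();print(s["eef_pos"],s["ft_force"],s["ft_torque"],s["joints"])
E
```

```text
[614.06759214 -90.13569418 223.65078724] [-0.27465807 -0.55995742  0.48076015] [-0.03965387 -0.00310662  0.02102073] [-3.40460496e-01  2.60456145e-01  1.43101080e+00  5.62180115e-04
  1.45006091e+00 -1.65218712e+00]
```

View pics/f_w.png

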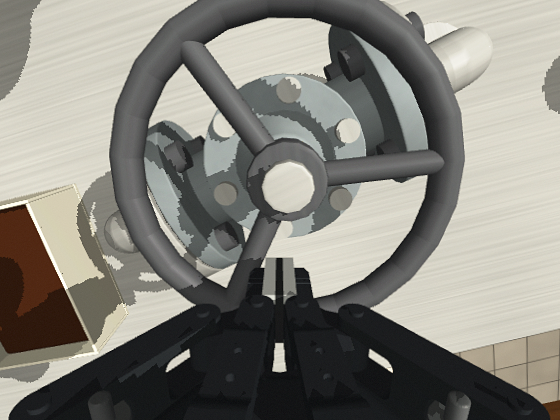

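```bash
python3 - <<'E'
from h import *
d=get_image("wrist")
s=get_state();print(s["eef_pos"],s["ft_force"],s["ft_torque"])
X=np.array([570,-77,240.])
im=d["frame"].copy()
for p in proj(d,wheel(X,0)): cv2.circle(im,tuple(int(v) for v in p),1,(0,255,0),-1)
for k in (83,203,323):
    for r in range(20,80,6):
        a=np.radians(k);p=proj(d,X+r*np.array([np.cos(a),np.sin(a),0]))[0]; cv2.circle(im,tuple(int(v) for v in p),1,(0,0,255),-1)
p=proj(d,s["eef_pos"])[0]; cv2.circle(im,tuple(int(v) for v in p),4,(255,0,255),1); print(p)
cv2.imwrite("pics/g_w.png",im)
t=get_image("top");sd=get_image("side")
cv2.imwrite("pics/g_t.png",cv2.resize(t["frame"][130:250,240:400],None,fx=5,fy=5))
cv2.imwrite("pics/g_s.png",cv2.resize(sd["frame"][140:260,240:400],None,fx=5,fy=5))
E
```

```text
[613.92586706 -90.61416681 223.67562006] [ 0.56737112 -0.3182767   0.48026439] [-0.02022041 -0.03107983  0.01826878]
[278.06798586 247.27525235]
```

View pics/g_w.png

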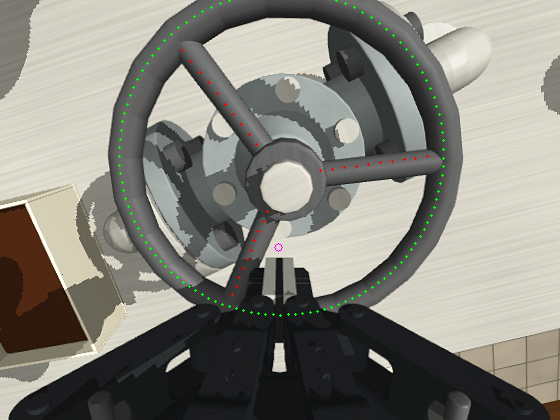

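View pics/g_s.png

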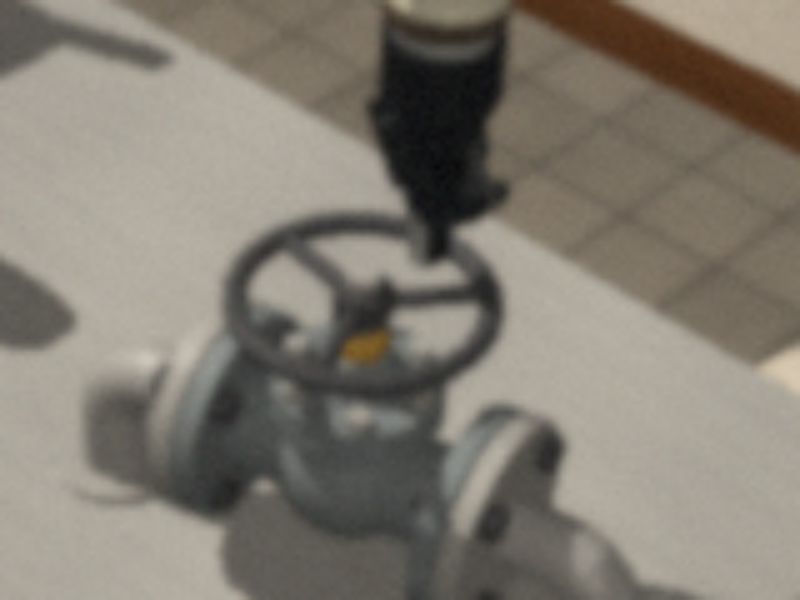

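```bash
python3 - <<'E'
from h import *
s=get_state();e=s["eef_pos"];print(e,s["gripper_width"])
for n,(x0,y0) in (("side",(350,160)),("top",(240,130)),("side",(280,160))):
    d=get_image(n)
    print(n,proj(d,e),proj(d,e+[0,0,20]),proj(d,e+[0,0,60]))
sd=get_image("side");k=10
x0,y0=290,165
z=cv2.resize(sd["frame"][y0:y0+50,x0:x0+70],None,fx=k,fy=k,interpolation=cv2.INTER_CUBIC)
for h in range(0,70,10):
    p=proj(sd,e+[0,0,h])[0]; cv2.circle(z,tuple(int(v) for v in (p-[x0,y0]+.5)*k),3,(0,0,255) if h else (0,255,0),-1)
cv2.imwrite("pics/h_s.png",z)
t=get_image("top");x0,y0=290,140
z=cv2.resize(t["frame"][y0:y0+75,x0:x0+80],None,fx=8,fy=8,interpolation=cv2.INTER_CUBIC)
for h in range(0,70,10):
    p=proj(t,e+[0,0,h])[0]; cv2.circle(z,tuple(int(v) for v in (p-[x0,y0]+.5)*8),3,(0,0,255) if h else (0,255,0),-1)
cv2.imwrite("pics/h_t.png",z)
E
```

```text
[613.69962798 -91.24173518 223.553599  ] 0.1569714924412019
side [[324.21805357 199.79762153]] [[324.58535978 194.93456484]] [[325.33246272 184.97488654]]
top [[331.65729774 175.94424982]] [[332.66994546 174.20066139]] [[334.79216325 170.54675433]]
side [[324.21805357 199.79762153]] [[324.58535978 194.93456484]] [[325.33246272 184.97488654]]
```

View pics/h_s.png

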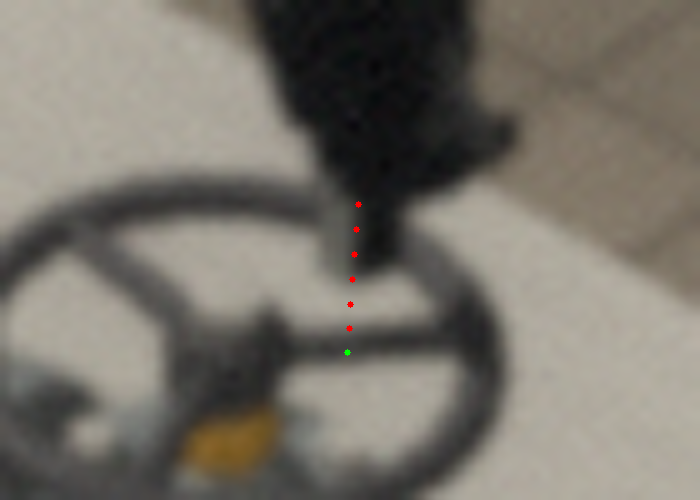

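View pics/h_t.png

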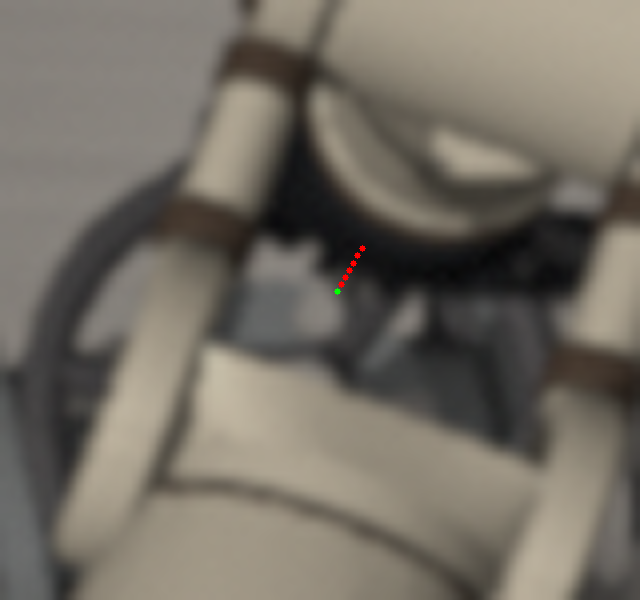

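```bash
python3 - <<'E'
from h import *
s=get_state();e=s["eef_pos"]
w=get_image("wrist");sd=get_image("side")
for h in (0,10,20,30,40): print(h,proj(w,e+[0,0,h])[0],proj(sd,e+[0,0,h])[0])
X,r=tri([(w,(280,259)),(sd,(325,191.5))]); print(X-e,r)
cv2.imwrite("pics/i_w.png",cv2.resize(w["frame"][200:330,190:370],None,fx=4,fy=4,interpolation=cv2.INTER_CUBIC))
E
```

```text
0 [278.9173801  247.28359148] [324.2592229  199.85537372]
10 [278.92155472 254.20963494] [324.44254476 197.43347086]
20 [278.92619578 261.91024418] [324.62690435 194.99238841]
30 [278.93138549 270.52202117] [324.81230451 192.53195492]
40 [278.93722635 280.2153955 ] [324.99874792 190.05199813]
[-6.83962498  2.32238451 32.07108345] [-0.08753216  0.36539306 -2.13504189  1.12589692]
```

View pics/i_w.png

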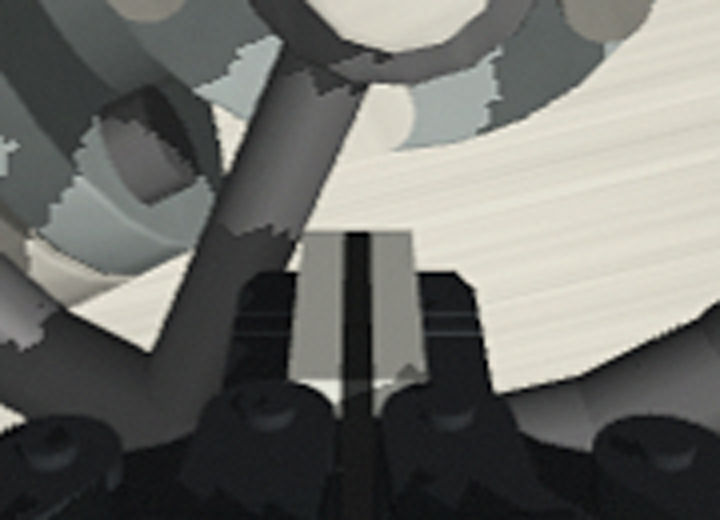

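View pics/a_wrist.png

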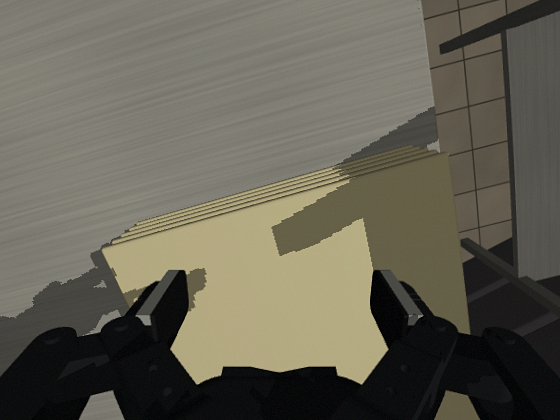

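>>> arm_command --motion '[{"translation":[0,0,30],"yaw":0,"grip":1},{"translation":[0,0,60],"yaw":0,"grip":1},{"translation":[0,0,60],"yaw":0,"grip":1}]'

```text
t: 7.52
eef_pos: [615.2, -91.9, 286.8]
tool_rot: [[-0.966, 0.257, 0.006], [0.257, 0.966, -0.002], [-0.006, -0.001, -1.0]]
ft_force: [1.2, -0.3, -0.2]
gripper_width: 0.4
```

```bash
python3 - <<'E'
from h import *
s=get_state();e=s["eef_pos"];R=s["tool_rot"];print(e,s["gripper_width"],s["joints"])
def draw(z,d,x0,y0,k):
    for h in range(0,150,10):
        p=proj(d,e+[0,0,h])[0]; cv2.circle(z,tuple(int(v) for v in (p-[x0,y0]+.5)*k),2,(0,0,255) if h else (0,255,0),-1)
    for h in (0,73):
      q=np.array([[a*11 if h==0 else a*38,b*14.5 if h==0 else b*42.5,-h] for a,b in((1,1),(1,-1),(-1,-1),(-1,1),(1,1))])
      p=((proj(d,e+q@R.T)-[x0,y0]+.5)*k).astype(np.int32); cv2.polylines(z,[p],True,(255,0,255) if h else (0,255,0),1)
for n in ("side","wrist"):
    d=get_image(n)
    x0,y0,w,hh,k=(270,110,110,100,6) if n=="side" else (0,0,560,420,1.4)
    z=cv2.resize(d["frame"][y0:y0+hh,x0:x0+w],None,fx=k,fy=k,interpolation=cv2.INTER_CUBIC); draw(z,d,x0,y0,k); cv2.imwrite(f"pics/j_{n}.png",z)
E
```

```text
[615.21398248 -91.879154   286.82729276] 0.40097833236102026 [-3.42221356e-01  2.33724393e-01  1.33994685e+00  7.61564245e-06
  1.56174669e+00 -1.65319223e+00]
```

View pics/j_side.png

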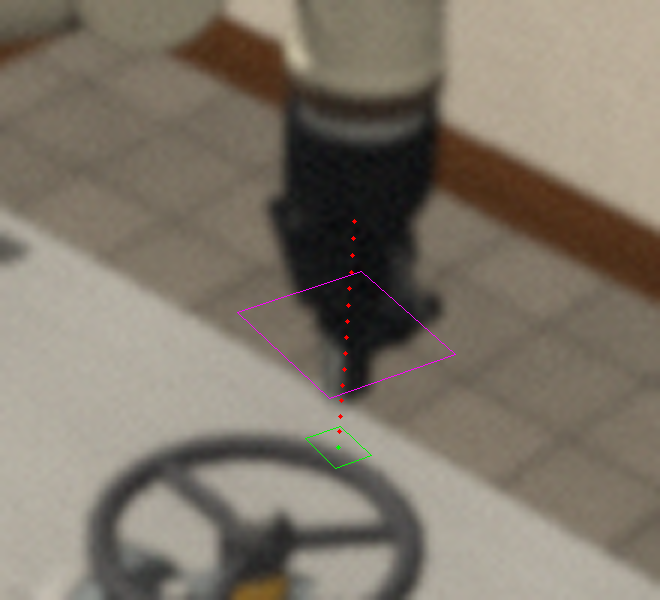

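View pics/j_wrist.png

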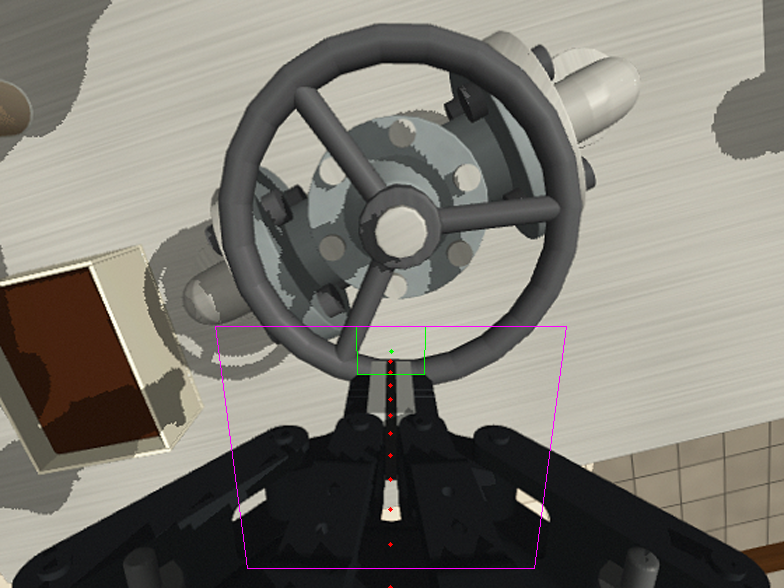

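```bash
python3 - <<'E'
from h import *
s=get_state();e=s["eef_pos"];R=s["tool_rot"]
w=get_image("wrist");sd=get_image("side")
for h in range(20,61,5):
    print(h,proj(w,e+R@[11,0,-h])[0].round(1),[proj(w,e+R@[11,b,-h])[0].round(1)[0] for b in (-14.5,14.5)],[proj(sd,e+R@[a,b,-h])[0].round(1).tolist() for a,b in((11,14.5),(11,-14.5),(-11,-14.5),(-11,14.5))])
E
```

```text
20 [278.9 243. ] [np.float64(251.5), np.float64(306.3)] [[320.2, 178.7], [325.3, 183.6], [331.2, 181.5], [326.1, 176.6]]
25 [278.9 246.7] [np.float64(250.7), np.float64(307.1)] [[320.3, 177.4], [325.4, 182.3], [331.3, 180.2], [326.2, 175.3]]
30 [278.9 250.6] [np.float64(249.8), np.float64(308.0)] [[320.4, 176.1], [325.5, 181.0], [331.4, 178.9], [326.3, 174.0]]
35 [278.9 254.8] [np.float64(248.9), np.float64(308.9)] [[320.4, 174.8], [325.6, 179.7], [331.6, 177.6], [326.4, 172.8]]
40 [278.9 259.3] [np.float64(247.9), np.float64(309.8)] [[320.5, 173.5], [325.7, 178.4], [331.7, 176.3], [326.5, 171.5]]
45 [278.9 264. ] [np.float64(246.9), np.float64(310.9)] [[320.6, 172.2], [325.8, 177.1], [331.8, 175.0], [326.5, 170.2]]
50 [278.9 269.1] [np.float64(245.8), np.float64(312.0)] [[320.7, 170.9], [325.9, 175.8], [331.9, 173.7], [326.6, 168.8]]
55 [278.9 274.5] [np.float64(244.6), np.float64(313.2)] [[320.8, 169.6], [326.0, 174.4], [332.0, 172.4], [326.7, 167.5]]
60 [278.9 280.4] [np.float64(243.4), np.float64(314.4)] [[320.9, 168.2], [326.1, 173.1], [332.1, 171.0], [326.8, 166.2]]
```

```bash
python3 - <<'E'
import cv2
d=cv2.imread("pics/j_side.png"); cv2.imwrite("pics/j2.png",cv2.resize(d[280:480,240:460],None,fx=3,fy=3))
E
```

```text
(no output)
```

View pics/j2.png

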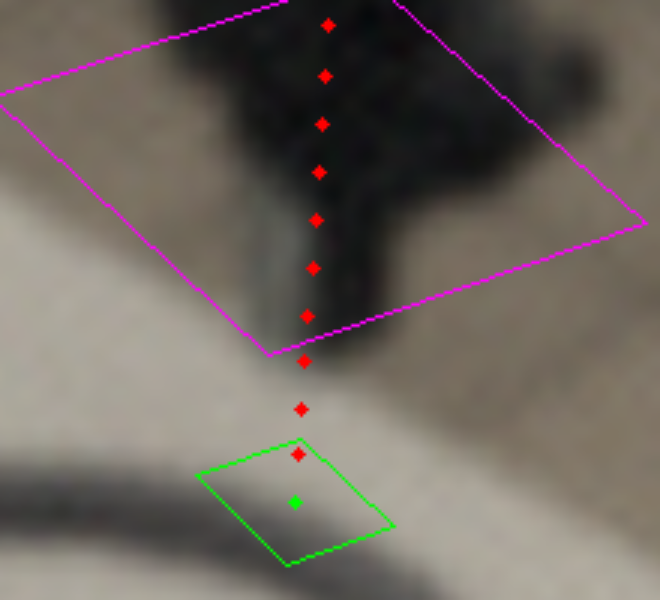

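>>> arm_command --motion '[{"translation":[-1,20,0],"yaw":0,"grip":1},{"translation":[-3,38,0],"yaw":0,"grip":1},{"translation":[-3,38,-25],"yaw":0,"grip":1},{"translation":[-3,38,-50],"yaw":0,"grip":1},{"translation":[-3,38,-65],"yaw":0,"grip":1},{"translation":[-3,38,-75],"yaw":0,"grip":1},{"translation":[-3,38,-82],"yaw":0,"grip":1},{"translation":[-3,38,-88],"yaw":0,"grip":1},{"translation":[-3,38,-88],"yaw":0,"grip":1}]'

```text
t: 8.85
eef_pos: [610.7, -53.3, 195.3]
tool_rot: [[-0.966, 0.257, -0.0], [0.257, 0.966, 0.0], [0.0, 0.0, -1.0]]
ft_force: [-0.7, 0.5, -0.3]
gripper_width: 0.0
```

```bash
python3 - <<'E'
from h import *
s=get_state();print(s["eef_pos"],s["ft_force"],s["tool_rot"].round(4).tolist())
d=get_image("wrist"); cv2.imwrite("pics/k_w.png",d["frame"])
d=get_image("side"); cv2.imwrite("pics/k_s.png",cv2.resize(d["frame"][130:230,260:380],None,fx=6,fy=6,interpolation=cv2.INTER_CUBIC))
E
```

```text
[610.6520121  -53.33749716 195.31910058] [-0.72358375  0.47172736 -0.26495202] [[-0.9664, 0.257, -0.0003], [0.257, 0.9664, 0.0001], [0.0003, 0.0, -1.0]]
```

View pics/k_w.png

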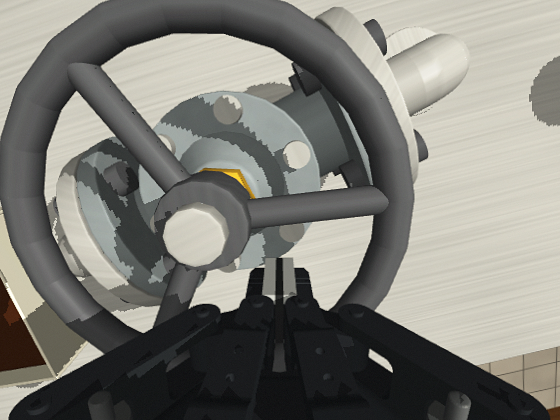

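View pics/k_s.png

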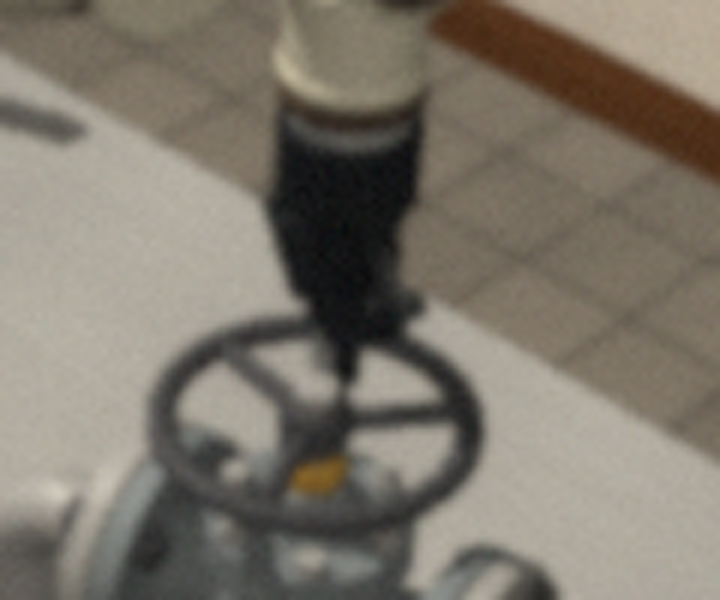

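```bash
python3 -c "
from gen import *
p=np.array([610.7,-53.3,185.5])
gen(range(35,76,5),p,r=47,zf=lambda q:185.5)
"
```

```text
[{"translation": [-2.0, 3.0, 0.0], "yaw": 0, "grip": 1}, {"translation": [-5.0, 7.0, 0.0], "yaw": 0, "grip": 1}, {"translation": [-7.0, 10.0, 0.0], "yaw": 0, "grip": 1}, {"translation": [-10.0, 12.0, 0.0], "yaw": 0, "grip": 1}, {"translation": [-14.0, 15.0, 0.0], "yaw": 0, "grip": 1}, {"translation": [-17.0, 17.0, 0.0], "yaw": 0, "grip": 1}, {"translation": [-21.0, 19.0, 0.0], "yaw": 0, "grip": 1}, {"translation": [-25.0, 20.0, 0.0], "yaw": 0, "grip": 1}, {"translation": [-29.0, 22.0, 0.0], "yaw": 0, "grip": 1}]
end [581.7, -31.299999999999997, 185.5]
```

>>> arm_command --motion '[{"translation":[0,0,-5],"yaw":0,"grip":1},{"translation":[0,0,-10],"yaw":0,"grip":1},{"translation":[0,0,-10],"yaw":0,"grip":1}]'

```text
t: 9.32
eef_pos: [610.3, -53.2, 184.7]
tool_rot: [[-0.966, 0.257, -0.001], [0.257, 0.966, 0.0], [0.001, 0.0, -1.0]]
ft_force: [0.1, 0.8, 0.8]
gripper_width: -0.0
```

>>> arm_command --motion '[{"translation":[-2,3,0],"yaw":0,"grip":1},{"translation":[-5,7,0],"yaw":0,"grip":1},{"translation":[-7,10,0],"yaw":0,"grip":1},{"translation":[-10,12,0],"yaw":0,"grip":1},{"translation":[-14,15,0],"yaw":0,"grip":1},{"translation":[-17,17,0],"yaw":0,"grip":1},{"translation":[-21,19,0],"yaw":0,"grip":1},{"translation":[-25,20,0],"yaw":0,"grip":1},{"translation":[-29,22,0],"yaw":0,"grip":1}]'

```text
t: 10.45
eef_pos: [584.2, -33.0, 186.9]
tool_rot: [[-0.966, 0.257, 0.007], [0.257, 0.966, -0.003], [-0.008, -0.001, -1.0]]
ft_force: [8.0, -4.5, 1.1]
gripper_width: 0.1
```

```bash
python3 - <<'E'
from h import *
s=get_state();print(s["eef_pos"],s["ft_force"],s["ft_torque"])
d=get_image("wrist"); cv2.imwrite("pics/l_w.png",d["frame"])
d=get_image("side"); cv2.imwrite("pics/l_s.png",cv2.resize(d["frame"][130:230,260:380],None,fx=6,fy=6,interpolation=cv2.INTER_CUBIC))
E
```

```text
[584.15812369 -32.9509494  186.85484556] [ 8.00812733 -4.53165546  1.13296171] [-0.66276595 -1.11902982  0.10559216]
```

View pics/l_w.png

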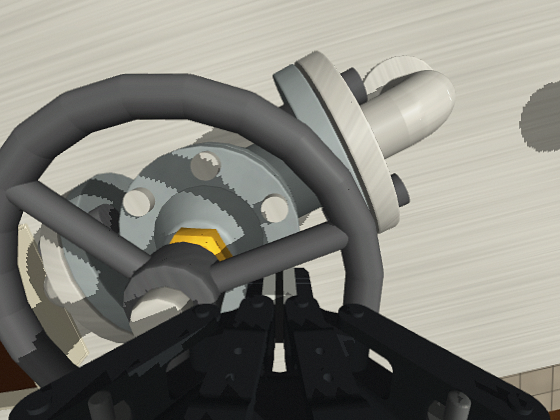

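View pics/l_s.png

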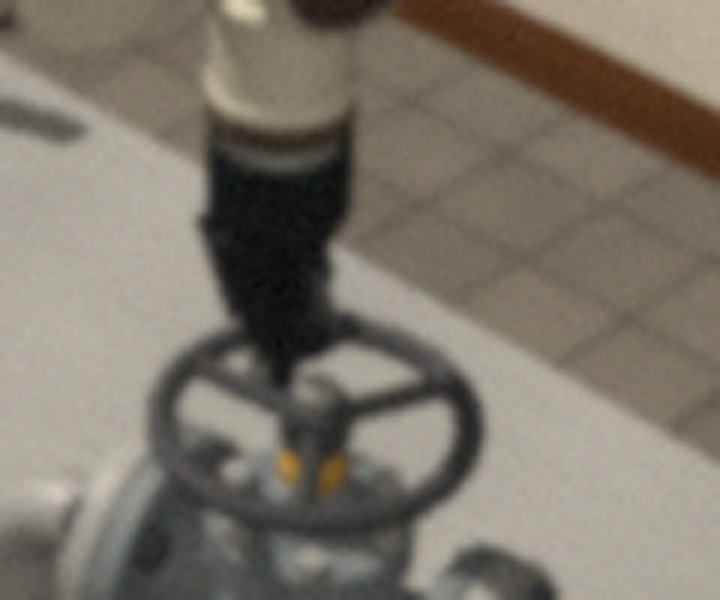

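```bash
python3 -c "
from gen import *
p=np.array([581.7,-31.3,185.5]);z=lambda q:185.5+(q-56)*15/360
p=gen(range(83,83+160,8),p,r=47,zf=z)
p=gen(range(243,243+160,8),p,r=47,zf=z)
p=gen(range(403,466,8),p,r=47,zf=z,hold=2)
" | sed 's/, "yaw": 0, "grip": 1//g;s/"translation": //g'
```

```text
[{[-6.0, 1.0, 1.0]}, {[-13.0, 1.0, 1.0]}, {[-19.0, 1.0, 2.0]}, {[-25.0, -1.0, 2.0]}, {[-32.0, -3.0, 2.0]}, {[-37.0, -6.0, 3.0]}, {[-43.0, -10.0, 3.0]}, {[-47.0, -15.0, 3.0]}, {[-51.0, -20.0, 4.0]}, {[-54.0, -26.0, 4.0]}, {[-57.0, -32.0, 4.0]}, {[-58.0, -38.0, 5.0]}, {[-59.0, -45.0, 5.0]}, {[-58.0, -51.0, 5.0]}, {[-57.0, -58.0, 6.0]}, {[-55.0, -64.0, 6.0]}, {[-52.0, -70.0, 6.0]}, {[-48.0, -75.0, 7.0]}, {[-44.0, -80.0, 7.0]}, {[-39.0, -84.0, 7.0]}]
end [542.7, -115.3, 192.5]
[{[6.0, -4.0, 1.0]}, {[12.0, -6.0, 1.0]}, {[18.0, -8.0, 1.0]}, {[25.0, -9.0, 2.0]}, {[31.0, -9.0, 2.0]}, {[38.0, -7.0, 2.0]}, {[44.0, -6.0, 3.0]}, {[50.0, -3.0, 3.0]}, {[56.0, 1.0, 3.0]}, {[61.0, 5.0, 4.0]}, {[65.0, 10.0, 4.0]}, {[68.0, 16.0, 4.0]}, {[71.0, 21.0, 5.0]}, {[73.0, 28.0, 5.0]}, {[74.0, 34.0, 5.0]}, {[74.0, 41.0, 6.0]}, {[73.0, 47.0, 6.0]}, {[72.0, 54.0, 6.0]}, {[69.0, 60.0, 7.0]}, {[66.0, 65.0, 7.0]}]
end [608.7, -50.3, 199.5]
[{[-4.0, 5.0, 0.0]}, {[-9.0, 10.0, 1.0]}, {[-14.0, 14.0, 1.0]}, {[-20.0, 17.0, 1.0]}, {[-27.0, 19.0, 2.0]}, {[-33.0, 20.0, 2.0]}, {[-40.0, 20.0, 2.0]}, {[-46.0, 20.0, 3.0]}, {[-46.0, 20.0, 3.0]}, {[-46.0, 20.0, 3.0]}]
end [562.7, -30.299999999999997, 202.5]
```

>>> arm_command --motion '[{"translation":[-6,1,1],"yaw":0,"grip":1},{"translation":[-13,1,1],"yaw":0,"grip":1},{"translation":[-19,1,2],"yaw":0,"grip":1},{"translation":[-25,-1,2],"yaw":0,"grip":1},{"translation":[-32,-3,2],"yaw":0,"grip":1},{"translation":[-37,-6,3],"yaw":0,"grip":1},{"translation":[-43,-10,3],"yaw":0,"grip":1},{"translation":[-47,-15,3],"yaw":0,"grip":1},{"translation":[-51,-20,4],"yaw":0,"grip":1},{"translation":[-54,-26,4],"yaw":0,"grip":1},{"translation":[-57,-32,4],"yaw":0,"grip":1},{"translation":[-58,-38,5],"yaw":0,"grip":1},{"translation":[-59,-45,5],"yaw":0,"grip":1},{"translation":[-58,-51,5],"yaw":0,"grip":1},{"translation":[-57,-58,6],"yaw":0,"grip":1},{"translation":[-55,-64,6],"yaw":0,"grip":1},{"translation":[-52,-70,6],"yaw":0,"grip":1},{"translation":[-48,-75,7],"yaw":0,"grip":1},{"translation":[-44,-80,7],"yaw":0,"grip":1},{"translation":[-39,-84,7],"yaw":0,"grip":1}]'

```text
t: 13.05
eef_pos: [540.9, -113.1, 191.2]
tool_rot: [[-0.967, 0.256, -0.005], [0.256, 0.967, 0.005], [0.006, 0.003, -1.0]]
ft_force: [-3.9, 5.2, -0.7]
gripper_width: 0.1
```

```bash
python3 - <<'E'
from h import *
s=get_state();print(s["eef_pos"],s["ft_force"],s["ft_torque"],s["joints"])
d=get_image("wrist"); cv2.imwrite("pics/m_w.png",d["frame"])
d=get_image("side"); cv2.imwrite("pics/m_s.png",cv2.resize(d["frame"][130:230,260:380],None,fx=6,fy=6,interpolation=cv2.INTER_CUBIC))
E
```

```text
[ 540.89672881 -113.10433375  191.24511079] [-3.91614337  5.16172118 -0.72038446] [ 0.84119102  0.67356308 -0.00728729] [-0.42620602  0.11189051  1.66486855  0.00221173  1.3712136  -1.73825294]
```

View pics/m_w.png

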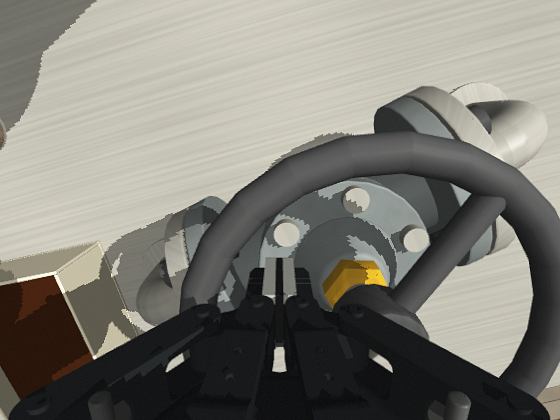

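View pics/m_s.png

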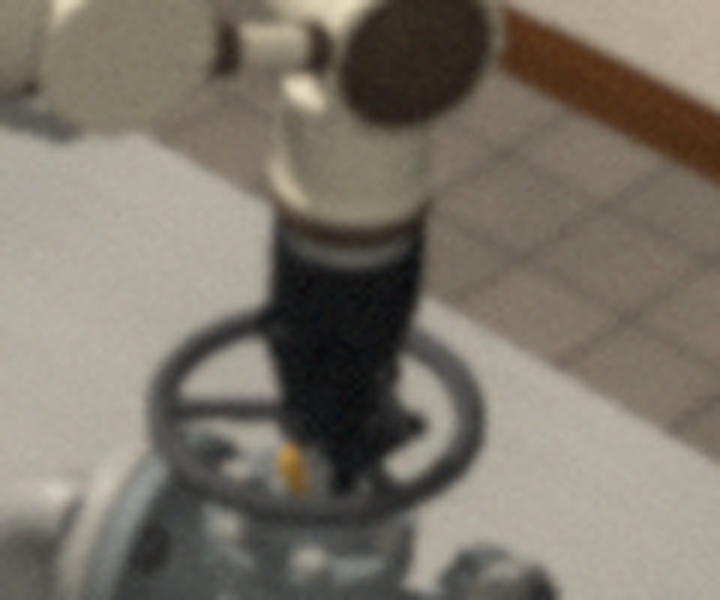

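>>> arm_command --motion '[{"translation":[6,-4,1],"yaw":0,"grip":1},{"translation":[12,-6,1],"yaw":0,"grip":1},{"translation":[18,-8,1],"yaw":0,"grip":1},{"translation":[25,-9,2],"yaw":0,"grip":1},{"translation":[31,-9,2],"yaw":0,"grip":1},{"translation":[38,-7,2],"yaw":0,"grip":1},{"translation":[44,-6,3],"yaw":0,"grip":1},{"translation":[50,-3,3],"yaw":0,"grip":1},{"translation":[56,1,3],"yaw":0,"grip":1},{"translation":[61,5,4],"yaw":0,"grip":1},{"translation":[65,10,4],"yaw":0,"grip":1},{"translation":[68,16,4],"yaw":0,"grip":1},{"translation":[71,21,5],"yaw":0,"grip":1},{"translation":[73,28,5],"yaw":0,"grip":1},{"translation":[74,34,5],"yaw":0,"grip":1},{"translation":[74,41,6],"yaw":0,"grip":1},{"translation":[73,47,6],"yaw":0,"grip":1},{"translation":[72,54,6],"yaw":0,"grip":1},{"translation":[69,60,7],"yaw":0,"grip":1},{"translation":[66,65,7],"yaw":0,"grip":1}]'

```text
t: 15.65
eef_pos: [609.7, -53.1, 200.1]
tool_rot: [[-0.966, 0.258, 0.003], [0.258, 0.966, -0.005], [-0.004, -0.004, -1.0]]
ft_force: [4.0, -8.5, -2.1]
gripper_width: -0.0
```

```bash
cat > chk.py <<'E'
from h import *
s=get_state();e=s["eef_pos"];F=s["ft_force"];t=s["ft_torque"];r=(e-[570,-77,0])
T=-( (r[0]*F[1]-r[1]*F[0])/1000+t[2])
print("t",s["t"],"e",e.round(1),"F",F.round(1),"tz",t.round(2),"psi",np.degrees(np.arctan2(r[1],r[0])).round(1),"r",np.hypot(r[0],r[1]).round(1),"TORQUE",round(T,3))
E
python3 chk.py; python3 - <<'E'
from h import *
d=get_image("wrist"); cv2.imwrite("pics/n_w.png",d["frame"])
E
```

```text
t 15.65 e [609.7 -53.1 200.1] F [ 4.  -8.5 -2.1] tz [-1.22 -0.38  0.05] psi 31.1 r 46.3 TORQUE 0.379
```

View pics/n_w.png

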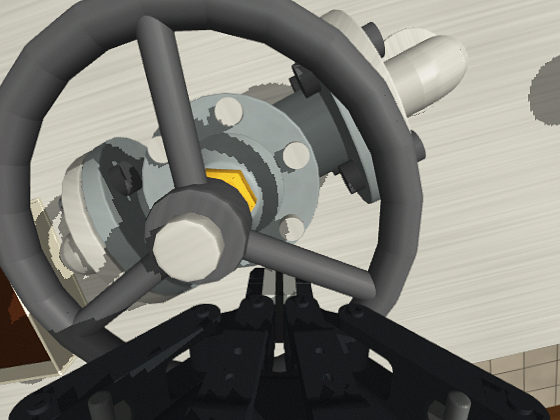

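>>> arm_command --motion '[{"translation":[-4,5,0],"yaw":0,"grip":1},{"translation":[-9,10,1],"yaw":0,"grip":1},{"translation":[-14,14,1],"yaw":0,"grip":1},{"translation":[-20,17,1],"yaw":0,"grip":1},{"translation":[-27,19,2],"yaw":0,"grip":1},{"translation":[-33,20,2],"yaw":0,"grip":1},{"translation":[-40,20,2],"yaw":0,"grip":1},{"translation":[-46,20,3],"yaw":0,"grip":1},{"translation":[-46,20,3],"yaw":0,"grip":1},{"translation":[-46,20,3],"yaw":0,"grip":1}]'

```text
t: 16.95
eef_pos: [564.8, -30.5, 204.3]
tool_rot: [[-0.966, 0.257, 0.006], [0.257, 0.966, -0.001], [-0.006, 0.001, -1.0]]
ft_force: [4.7, 0.7, 3.6]
gripper_width: 0.1
```

```bash
python3 chk.py; python3 - <<'E'
from h import *
d=get_image("wrist"); im=d["frame"].copy()
X=np.array([570,-77,239+15*400/360])
for p in proj(d,wheel(X,0)): cv2.circle(im,tuple(int(v) for v in p),1,(0,255,0),-1)
for k in range(0,360,10):
    a=np.radians(k);p=proj(d,X+60*np.array([np.cos(a),np.sin(a),0]))[0]; q=tuple(int(v) for v in p); cv2.circle(im,q,2,(0,0,255),-1)
    cv2.putText(im,str(k),q,0,.35,(0,0,255),1)
cv2.imwrite("pics/o_w.png",im)
E
```

```text
t 16.95 e [564.8 -30.5 204.3] F [4.7 0.7 3.6] tz [ 0.13 -0.81  0.04] psi 96.4 r 46.8 TORQUE 0.183
```

View pics/o_w.png

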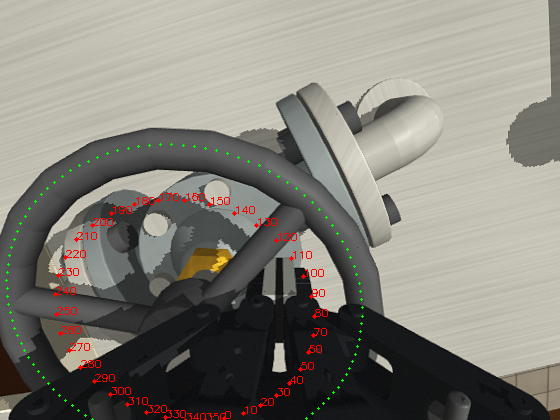

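```bash
python3 -c "
from gen import *
p=np.array([562.7,-30.3,202.5]);z=lambda q:185.5+(q-56)*15/360
p=gen([462,465,468,471,474,477,480],p,r=47,zf=z,dec=1)
" | sed 's/, "yaw": 0, "grip": 1//g;s/"translation": //g'
```

```text
[{[-2.5, -0.7, -0.1]}, {[-4.9, -1.3, 0.0]}, {[-7.2, -2.0, 0.2]}, {[-9.5, -2.8, 0.3]}, {[-11.8, -3.8, 0.4]}, {[-14.0, -4.8, 0.5]}, {[-16.2, -6.0, 0.7]}]
end [546.5, -36.3, 203.2]
```

>>> arm_command --motion '[{"translation":[-2.5,-0.7,0],"yaw":0,"grip":1},{"translation":[-5,-1.3,0],"yaw":0,"grip":1},{"translation":[-7.2,-2,0.2],"yaw":0,"grip":1},{"translation":[-9.5,-2.8,0.3],"yaw":0,"grip":1},{"translation":[-11.8,-3.8,0.4],"yaw":0,"grip":1},{"translation":[-14,-4.8,0.5],"yaw":0,"grip":1},{"translation":[-16.2,-6,0.7],"yaw":0,"grip":1}]'

```text
t: 17.88
eef_pos: [549.0, -35.8, 204.8]
tool_rot: [[-0.967, 0.257, 0.007], [0.257, 0.967, 0.001], [-0.006, 0.002, -1.0]]
ft_force: [7.6, 2.4, 1.6]
gripper_width: 0.3
```

```bash
python3 chk.py; python3 -c "
from gen import *
p=np.array([546.5,-36.3,203.2]);z=lambda q:185.5+(q-56)*15/360
for s in range(480,576,4): 
  print(s+4); p=gen([s+1.33,s+2.67,s+4],p,r=47,zf=z,dec=1)
" | sed 's/, "yaw": 0, "grip": 1//g;s/"translation": //g'
```

```text
t 17.875 e [549.  -35.8 204.8] F [7.6 2.4 1.6] tz [ 0.49 -1.01  0.05] psi 117.0 r 46.3 TORQUE 0.31
484
[{[-0.9, -0.6, 0.0]}, {[-1.9, -1.1, 0.1]}, {[-2.8, -1.7, 0.1]}]
end [543.7, -38.0, 203.29999999999998]
488
[{[-0.9, -0.7, 0.1]}, {[-1.8, -1.3, 0.1]}, {[-2.6, -2.0, 0.2]}]
end [541.1, -40.0, 203.49999999999997]
492
[{[-0.9, -0.6, 0.1]}, {[-1.7, -1.4, 0.1]}, {[-2.5, -2.1, 0.2]}]
end [538.6, -42.1, 203.69999999999996]
496
[{[-0.9, -0.7, 0.0]}, {[-1.6, -1.5, 0.1]}, {[-2.4, -2.3, 0.1]}]
end [536.2, -44.4, 203.79999999999995]
500
[{[-0.8, -0.7, 0.1]}, {[-1.5, -1.6, 0.1]}, {[-2.2, -2.4, 0.2]}]
end [534.0, -46.8, 203.99999999999994]
504
[{[-0.7, -0.8, 0.1]}, {[-1.4, -1.7, 0.1]}, {[-2.0, -2.6, 0.2]}]
end [532.0, -49.4, 204.19999999999993]
508
[{[-0.7, -0.9, 0.0]}, {[-1.3, -1.8, 0.1]}, {[-1.9, -2.7, 0.1]}]
end [530.1, -52.1, 204.29999999999993]
512
[{[-0.5, -0.9, 0.1]}, {[-1.1, -1.9, 0.1]}, {[-1.6, -2.8, 0.2]}]
end [528.5, -54.9, 204.49999999999991]
516
[{[-0.5, -1.0, 0.1]}, {[-1.0, -2.0, 0.1]}, {[-1.4, -3.0, 0.2]}]
end [527.1, -57.9, 204.6999999999999]
520
[{[-0.5, -1.0, 0.0]}, {[-0.9, -2.0,
[... 980 characters left out ...]
000000000001, -86.8, 206.19999999999982]
556
[{[0.3, -1.0, 0.0]}, {[0.5, -2.1, 0.1]}, {[0.8, -3.2, 0.1]}]
end [524.8000000000001, -90.0, 206.2999999999998]
560
[{[0.3, -1.0, 0.1]}, {[0.7, -2.0, 0.1]}, {[1.0, -3.1, 0.2]}]
end [525.8000000000001, -93.1, 206.4999999999998]
564
[{[0.4, -1.0, 0.1]}, {[0.8, -2.0, 0.1]}, {[1.3, -3.0, 0.2]}]
end [527.1, -96.1, 206.6999999999998]
568
[{[0.4, -1.0, 0.0]}, {[0.9, -2.0, 0.1]}, {[1.4, -3.0, 0.1]}]
end [528.5, -99.1, 206.79999999999978]
572
[{[0.5, -0.9, 0.1]}, {[1.1, -1.9, 0.1]}, {[1.6, -2.8, 0.2]}]
end [530.1, -101.89999999999999, 206.99999999999977]
576
[{[0.6, -0.9, 0.1]}, {[1.2, -1.8, 0.1]}, {[1.9, -2.7, 0.2]}]
end [532.0, -104.6, 207.19999999999976]
```

>>> arm_command --motion '[{"translation":[-1,-0.6,0],"yaw":0,"grip":1},{"translation":[-2,-1.1,0.1],"yaw":0,"grip":1},{"translation":[-2.8,-1.7,0.1],"yaw":0,"grip":1}]'

```text
t: 18.25
eef_pos: [545.9, -37.3, 204.8]
tool_rot: [[-0.967, 0.257, 0.006], [0.257, 0.967, 0.001], [-0.006, 0.002, -1.0]]
ft_force: [7.7, 2.9, 2.5]
gripper_width: -0.1
```

```bash
python3 chk.py
```

```text
t 18.25 e [545.9 -37.3 204.8] F [7.7 2.9 2.5] tz [ 0.44 -1.06  0.05] psi 121.2 r 46.4 TORQUE 0.33
```

>>> arm_command --motion '[{"translation":[-1,-0.7,0],"yaw":0,"grip":1},{"translation":[-1.8,-1.3,0.1],"yaw":0,"grip":1},{"translation":[-2.6,-2,0.2],"yaw":0,"grip":1}]'

```text
t: 18.62
eef_pos: [543.2, -39.2, 204.9]
tool_rot: [[-0.967, 0.256, 0.006], [0.256, 0.967, 0.001], [-0.005, 0.003, -1.0]]
ft_force: [7.0, 3.3, 2.0]
gripper_width: -0.2
```

```bash
python3 chk.py
```

```text
t 18.625 e [543.2 -39.2 204.9] F [7.  3.3 2. ] tz [ 0.59 -0.99  0.08] psi 125.3 r 46.4 TORQUE 0.273
```

>>> arm_command --motion '[{"translation":[-0.9,-0.7,0],"yaw":0,"grip":1},{"translation":[-1.7,-1.4,0.1],"yaw":0,"grip":1},{"translation":[-2.5,-2.1,0.2],"yaw":0,"grip":1}]'

```text
t: 19.0
eef_pos: [540.5, -41.2, 204.9]
tool_rot: [[-0.967, 0.256, 0.005], [0.256, 0.967, 0.001], [-0.005, 0.003, -1.0]]
ft_force: [5.7, 3.4, 1.2]
gripper_width: -0.3
```

```bash
python3 chk.py
```

```text
t 19.0 e [540.5 -41.2 204.9] F [5.7 3.4 1.2] tz [ 0.65 -0.84  0.08] psi 129.5 r 46.4 TORQUE 0.225
```

>>> arm_command --motion '[{"translation":[-0.9,-0.7,0],"yaw":0,"grip":1},{"translation":[-1.6,-1.5,0.1],"yaw":0,"grip":1},{"translation":[-2.4,-2.3,0.1],"yaw":0,"grip":1}]'

```text
t: 19.38
eef_pos: [538.0, -43.3, 204.9]
tool_rot: [[-0.967, 0.256, 0.005], [0.256, 0.967, 0.002], [-0.004, 0.003, -1.0]]
ft_force: [5.8, 4.8, 1.5]
gripper_width: -0.1
```

```bash
python3 chk.py
```

```text
t 19.375 e [538.  -43.3 204.9] F [5.8 4.8 1.5] tz [ 0.67 -0.87  0.04] psi 133.6 r 46.5 TORQUE 0.313
```

>>> arm_command --motion '[{"translation":[-0.8,-0.7,0],"yaw":0,"grip":1},{"translation":[-1.5,-1.6,0.1],"yaw":0,"grip":1},{"translation":[-2.2,-2.4,0.2],"yaw":0,"grip":1}]'

```text
t: 19.75
eef_pos: [535.6, -45.5, 204.9]
tool_rot: [[-0.967, 0.256, 0.004], [0.256, 0.967, 0.002], [-0.004, 0.003, -1.0]]
ft_force: [5.7, 5.1, 1.9]
gripper_width: 0.1
```

```bash
python3 chk.py
```

```text
t 19.75 e [535.6 -45.5 204.9] F [5.7 5.1 1.9] tz [ 0.82 -0.85  0.05] psi 137.5 r 46.7 TORQUE 0.305
```

>>> arm_command --motion '[{"translation":[-0.7,-0.8,0],"yaw":0,"grip":1},{"translation":[-1.4,-1.7,0.1],"yaw":0,"grip":1},{"translation":[-2,-2.6,0.2],"yaw":0,"grip":1}]'

```text
t: 20.12
eef_pos: [533.6, -47.8, 204.9]
tool_rot: [[-0.967, 0.256, 0.004], [0.256, 0.967, 0.003], [-0.004, 0.004, -1.0]]
ft_force: [6.5, 5.9, 1.3]
gripper_width: 0.1
```

```bash
python3 chk.py
```

```text
t 20.125 e [533.6 -47.8 204.9] F [6.5 5.9 1.3] tz [ 0.9  -0.99  0.1 ] psi 141.3 r 46.7 TORQUE 0.309
```

>>> arm_command --motion '[{"translation":[-0.7,-0.9,0],"yaw":0,"grip":1},{"translation":[-1.3,-1.8,0.1],"yaw":0,"grip":1},{"translation":[-1.9,-2.7,0.1],"yaw":0,"grip":1}]'

```text
t: 20.5
eef_pos: [531.5, -50.4, 204.9]
tool_rot: [[-0.967, 0.256, 0.004], [0.256, 0.967, 0.003], [-0.003, 0.004, -1.0]]
ft_force: [4.7, 6.0, 1.7]
gripper_width: -0.1
```

```bash
python3 chk.py
```

```text
t 20.5 e [531.5 -50.4 204.9] F [4.7 6.  1.7] tz [ 0.94 -0.73  0.02] psi 145.3 r 46.8 TORQUE 0.333
```

>>> arm_command --motion '[{"translation":[-0.5,-0.9,0],"yaw":0,"grip":1},{"translation":[-1.1,-1.9,0.1],"yaw":0,"grip":1},{"translation":[-1.6,-2.8,0.2],"yaw":0,"grip":1}]'

```text
t: 20.88
eef_pos: [529.7, -53.0, 204.9]
tool_rot: [[-0.967, 0.256, 0.003], [0.256, 0.967, 0.003], [-0.002, 0.004, -1.0]]
ft_force: [5.7, 6.0, 0.6]
gripper_width: -0.3
```

```bash
python3 chk.py
```

```text
t 20.875 e [529.7 -53.  204.9] F [5.7 6.  0.6] tz [ 1.04 -0.89  0.11] psi 149.2 r 46.9 TORQUE 0.268
```

>>> arm_command --motion '[{"translation":[-0.5,-1,0],"yaw":0,"grip":1},{"translation":[-1,-2,0.1],"yaw":0,"grip":1},{"translation":[-1.4,-3,0.2],"yaw":0,"grip":1}]'

```text
t: 21.25
eef_pos: [528.3, -55.4, 205.0]
tool_rot: [[-0.967, 0.256, 0.003], [0.256, 0.967, 0.004], [-0.002, 0.005, -1.0]]
ft_force: [6.6, 8.9, -0.1]
gripper_width: -0.3
```

```bash
python3 chk.py
```

```text
t 21.25 e [528.3 -55.4 205. ] F [ 6.6  8.9 -0.1] tz [ 1.27 -0.94  0.08] psi 152.6 r 46.9 TORQUE 0.437
```

>>> arm_command --motion '[{"translation":[-0.3,-0.8,0],"yaw":0,"grip":1},{"translation":[-0.6,-1.5,0],"yaw":0,"grip":1}]'

```text
t: 21.5
eef_pos: [527.9, -56.5, 205.0]
tool_rot: [[-0.967, 0.256, 0.004], [0.256, 0.967, 0.005], [-0.002, 0.006, -1.0]]
ft_force: [6.7, 9.7, 0.4]
gripper_width: 0.2
```

```bash
python3 chk.py
```

```text
t 21.5 e [527.9 -56.5 205. ] F [6.7 9.7 0.4] tz [ 1.51 -1.11  0.12] psi 154.1 r 46.8 TORQUE 0.428
```

>>> arm_command --motion '[{"translation":[-0.3,-0.8,0],"yaw":0,"grip":1},{"translation":[-0.6,-1.6,0],"yaw":0,"grip":1}]'

```text
t: 21.75
eef_pos: [527.5, -57.7, 205.1]
tool_rot: [[-0.967, 0.256, 0.004], [0.256, 0.967, 0.006], [-0.003, 0.007, -1.0]]
ft_force: [7.1, 11.9, 0.7]
gripper_width: -0.0
```

```bash
python3 chk.py;python3 chk.py
```

```text
t 21.75 e [527.5 -57.7 205.1] F [ 7.1 11.9  0.7] tz [ 1.75 -1.13  0.21] psi 155.6 r 46.7 TORQUE 0.43
t 21.75 e [527.5 -57.7 205.1] F [ 7.1 11.9  0.7] tz [ 1.75 -1.13  0.21] psi 155.6 r 46.7 TORQUE 0.43
```

>>> arm_command --motion '[{"translation":[-0.3,-0.9,0],"yaw":0,"grip":1},{"translation":[-0.6,-1.7,0],"yaw":0,"grip":1},{"translation":[-0.6,-1.7,0],"yaw":0,"grip":1}]'

```text
t: 22.12
eef_pos: [527.0, -59.0, 205.1]
tool_rot: [[-0.967, 0.255, 0.004], [0.255, 0.967, 0.007], [-0.003, 0.008, -1.0]]
ft_force: [7.4, 12.0, 0.8]
gripper_width: 0.0
```

```bash
python3 chk.py
```

```text
t 22.125 e [527.  -59.  205.1] F [ 7.4 12.   0.8] tz [ 1.9  -1.23  0.06] psi 157.2 r 46.6 TORQUE 0.588
```

>>> arm_command --motion '[{"translation":[0,-0.2,0],"yaw":0,"grip":1},{"translation":[0,-0.2,0],"yaw":0,"grip":1},{"translation":[0,-0.2,0],"yaw":0,"grip":1},{"translation":[0,-0.2,0],"yaw":0,"grip":1}]'

```text
t: 22.62
eef_pos: [527.1, -59.0, 205.1]
tool_rot: [[-0.967, 0.255, 0.005], [0.255, 0.967, 0.007], [-0.003, 0.008, -1.0]]
ft_force: [7.6, 12.6, 0.6]
gripper_width: 0.1
```

```bash
python3 chk.py; python3 - <<'E'
from h import *
d=get_image("wrist"); im=d["frame"].copy()
X=np.array([570,-77,239+15*460/360])
for p in proj(d,wheel(X,0)): cv2.circle(im,tuple(int(v) for v in p),1,(0,255,0),-1)
for k in range(0,360,10):
    a=np.radians(k);p=proj(d,X+60*np.array([np.cos(a),np.sin(a),0]))[0]; q=tuple(int(v) for v in p); cv2.circle(im,q,2,(0,0,255),-1)
    cv2.putText(im,str(k),q,0,.35,(0,0,255),1)
cv2.imwrite("pics/p_w.png",im)
E
```

```text
t 22.625 e [527.1 -59.  205.1] F [ 7.6 12.6  0.6] tz [ 1.93 -1.14  0.12] psi 157.2 r 46.6 TORQUE 0.561
```

View pics/p_w.png

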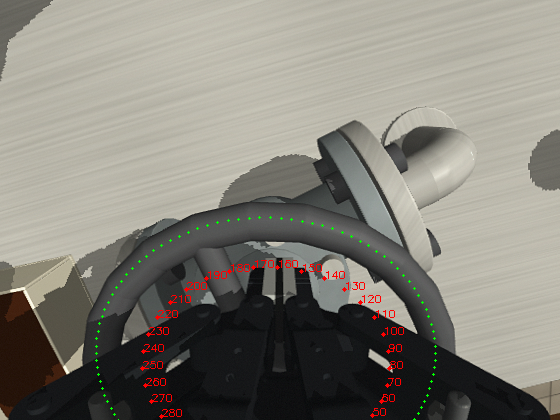

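>>> arm_command --motion '[{"translation":[-0.2,-0.8,0],"yaw":0,"grip":1},{"translation":[-0.4,-1.5,0],"yaw":0,"grip":1},{"translation":[-0.4,-1.5,0],"yaw":0,"grip":1},{"translation":[-0.4,-1.5,0],"yaw":0,"grip":1},{"translation":[-0.4,-1.5,0],"yaw":0,"grip":1}]'

```text
t: 23.3
eef_pos: [526.9, -60.0, 205.1]
tool_rot: [[-0.967, 0.255, 0.005], [0.255, 0.967, 0.008], [-0.003, 0.009, -1.0]]
ft_force: [9.0, 13.8, 0.1]
gripper_width: -0.1
```

```bash
python3 chk.py
```

```text
t 23.3 e [526.9 -60.  205.1] F [ 9.  13.8  0.1] tz [ 2.21 -1.32  0.22] psi 158.5 r 46.3 TORQUE 0.524
```

```bash
python3 -c "
from gen import *
p=np.array([524.9,-64.4,204.7]);z=lambda q:204.7-max(0,93-q)*15/360
p=gen([158,152,144,136,128,120,112,104,97,91,86,81,76,70,64,58,52,46],p,r=47,zf=z)
p=gen([40,34,28,22,16,10],p,r=47,zf=z,hold=2)
" | sed 's/, "yaw": 0, "grip": 1//g;s/"translation": //g'
```

```text
[{[2.0, 5.0, 0.0]}, {[4.0, 9.0, 0.0]}, {[7.0, 15.0, 0.0]}, {[11.0, 20.0, 0.0]}, {[16.0, 24.0, 0.0]}, {[22.0, 28.0, 0.0]}, {[27.0, 31.0, 0.0]}, {[34.0, 33.0, 0.0]}, {[39.0, 34.0, 0.0]}, {[44.0, 34.0, -0.0]}, {[48.0, 34.0, -0.0]}, {[52.0, 34.0, -0.0]}, {[56.0, 33.0, -1.0]}, {[61.0, 32.0, -1.0]}, {[66.0, 30.0, -1.0]}, {[70.0, 27.0, -1.0]}, {[74.0, 24.0, -2.0]}, {[78.0, 21.0, -2.0]}]
end [602.9, -43.400000000000006, 202.7]
[{[3.0, -3.0, -0.0]}, {[6.0, -7.0, -0.0]}, {[9.0, -12.0, -1.0]}, {[11.0, -16.0, -1.0]}, {[12.0, -21.0, -1.0]}, {[13.0, -25.0, -1.0]}, {[13.0, -25.0, -1.0]}, {[13.0, -25.0, -1.0]}]
end [615.9, -68.4, 201.7]
```

>>> arm_command --motion '[{"translation":[2,5,0],"yaw":0,"grip":1},{"translation":[4,9,0],"yaw":0,"grip":1},{"translation":[7,15,0],"yaw":0,"grip":1},{"translation":[11,20,0],"yaw":0,"grip":1},{"translation":[16,24,0],"yaw":0,"grip":1},{"translation":[22,28,0],"yaw":0,"grip":1},{"translation":[27,31,0],"yaw":0,"grip":1},{"translation":[34,33,0],"yaw":0,"grip":1},{"translation":[39,34,0],"yaw":0,"grip":1},{"translation":[44,34,0],"yaw":0,"grip":1},{"translation":[48,34,0],"yaw":0,"grip":1},{"translation":[52,34,0],"yaw":0,"grip":1},{"translation":[56,33,-1],"yaw":0,"grip":1},{"translation":[61,32,-1],"yaw":0,"grip":1},{"translation":[66,30,-1],"yaw":0,"grip":1},{"translation":[70,27,-1],"yaw":0,"grip":1},{"translation":[74,24,-2],"yaw":0,"grip":1},{"translation":[78,21,-2],"yaw":0,"grip":1}]'

```text
t: 25.55
eef_pos: [601.5, -42.1, 201.8]
tool_rot: [[-0.966, 0.257, -0.004], [0.257, 0.966, 0.003], [0.005, 0.002, -1.0]]
ft_force: [-6.1, 3.1, -0.2]
gripper_width: -0.1
```

```bash
cat > ov.py <<'E'
import sys
from h import *
d=get_image("wrist"); im=d["frame"].copy()
X=np.array([570,-77,float(sys.argv[1])])
for p in proj(d,wheel(X,0)): cv2.circle(im,tuple(int(v) for v in p),1,(0,255,0),-1)
for k in range(0,360,10):
    a=np.radians(k);p=proj(d,X+60*np.array([np.cos(a),np.sin(a),0]))[0]; q=tuple(int(v) for v in p); cv2.circle(im,q,2,(0,0,255),-1)
    cv2.putText(im,str(k),q,0,.35,(0,0,255),1)
cv2.imwrite(sys.argv[2],im)
E
python3 chk.py; python3 ov.py 257 pics/q_w.png
```

```text
t 25.55 e [601.5 -42.1 201.8] F [-6.1  3.1 -0.2] tz [ 0.61  0.86 -0.09] psi 47.9 r 47.0 TORQUE -0.219
```

View pics/q_w.png

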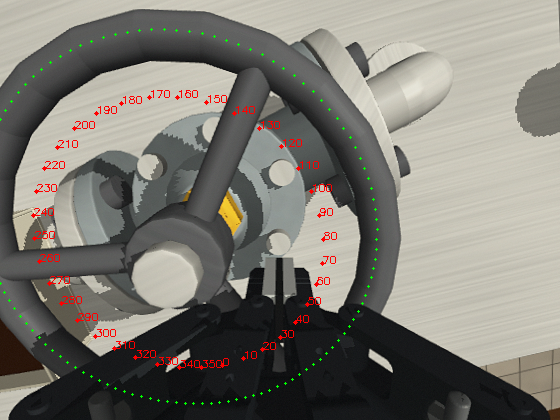

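>>> arm_command --motion '[{"translation":[3,-3,0],"yaw":0,"grip":1},{"translation":[6,-7,0],"yaw":0,"grip":1},{"translation":[9,-12,-1],"yaw":0,"grip":1},{"translation":[11,-16,-1],"yaw":0,"grip":1},{"translation":[12,-21,-1],"yaw":0,"grip":1},{"translation":[13,-25,-1],"yaw":0,"grip":1},{"translation":[14,-30,-2],"yaw":0,"grip":1},{"translation":[14,-33,-2],"yaw":0,"grip":1},{"translation":[14,-33,-2],"yaw":0,"grip":1}]'

```text
t: 26.72
eef_pos: [616.9, -75.1, 200.2]
tool_rot: [[-0.967, 0.257, -0.0], [0.257, 0.967, 0.003], [0.001, 0.002, -1.0]]
ft_force: [-0.3, 5.1, -1.2]
gripper_width: -0.1
```

```bash
python3 chk.py; python3 ov.py 255 pics/r_w.png
```

```text
t 26.725 e [616.9 -75.1 200.2] F [-0.3  5.1 -1.2] tz [ 0.79  0.11 -0.03] psi 2.3 r 47.0 TORQUE -0.209
```

View pics/r_w.png

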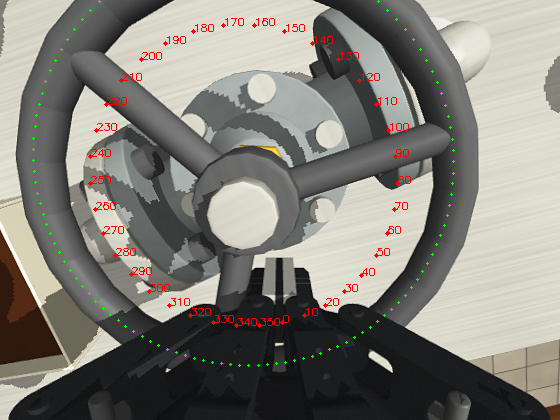

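>>> arm_command --motion '[{"translation":[0,6,0],"yaw":0,"grip":1},{"translation":[-1,14,0],"yaw":0,"grip":1},{"translation":[-1,14,0],"yaw":0,"grip":1},{"translation":[-1,14,20],"yaw":0,"grip":1},{"translation":[-1,14,45],"yaw":0,"grip":1},{"translation":[-1,14,80],"yaw":0,"grip":1},{"translation":[-1,14,120],"yaw":0,"grip":1},{"translation":[-1,14,120],"yaw":0,"grip":1},{"translation":[-1,14,120],"yaw":0,"grip":1}]'

```text
t: 27.9
eef_pos: [616.0, -62.6, 321.2]
tool_rot: [[-0.966, 0.257, 0.001], [0.257, 0.966, -0.0], [-0.001, -0.0, -1.0]]
ft_force: [0.6, -0.2, -0.3]
gripper_width: -0.2
```

```bash
python3 chk.py; python3 ov.py 255 pics/s_w.png; python3 - <<'E'
from h import *
d=get_image("side"); cv2.imwrite("pics/s_s.png",d["frame"])
d=get_image("top"); cv2.imwrite("pics/s_t.png",d["frame"])
E
```

```text
t 27.9 e [616.  -62.6 321.2] F [ 0.6 -0.2 -0.3] tz [-0.    0.01 -0.02] psi 17.3 r 48.1 TORQUE 0.039
```

View pics/s_w.png

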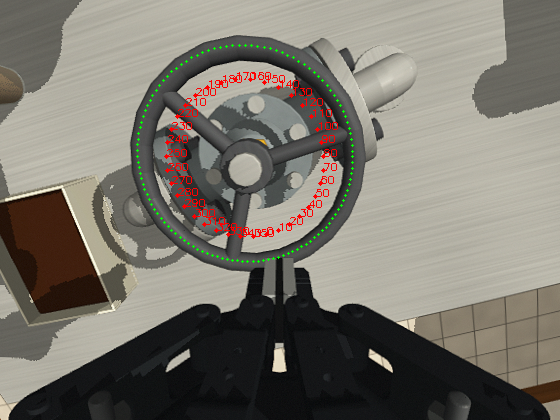

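View pics/s_s.png

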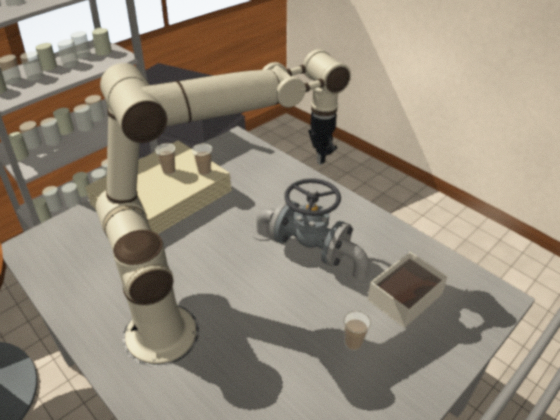

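```bash
python3 -c "
from station import *
print(hand_in())"
```

```text
the job is handed in; nothing more can be done
None
```

I opened the valve to its back seat, eased it back about a quarter turn, lifted the gripper clear and handed the job in at about 28 s. No verdict was reported.

- **Turning:** With the fingers shut, I pushed one spoke round by about 463° (8.1 rad), raising the fingers with the stem. Free turning measured about 0.3 N m.
- **Stop:** The push force then rose from about 8 N to 16.5 N as the wheel stiffened. I held it there for more than a second. I estimate 0.2 to 0.3 N m beyond free turning, which is inside the snug range. The torque readings scattered by several hundredths of an N m, so this was felt rather than measured exactly.
- **Easing back:** I turned the wheel about 92° (1.6 rad) clockwise with the next spoke. The wrist picture puts the spokes at about 94°, 214° and 334°. That should be about 7.5 to 8.0 rad, given that the stop lies between 9.05 and 9.5.
- **Last checks:** The hand is clear and the contact force is about 0. In the last side picture the trays, desserts and tub appear to stand where they started.
- **One mismatch:** My first push swept over the spoke without touching it. The pictures showed the real fingertips about 40 mm above the reported TCP. I corrected for this, inserted again lower, and the spoke contact then behaved as expected.

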